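# Pack the microscope service kit into its shadow tray

## Task

Pack up the microscope service kit: first screw the oil bottle's cap fully shut. Then lift the top slide tray off its pile and lay it in its rectangular cut-out in the shadow tray, and lay every tool on the bench in its own cut-out, each lying flat and fully home. Leave the other two slide trays piled where they are, and the other things on the bench undisturbed.

Things in the scene. Friction and masses are not known exactly. Their poses are not given: they have to be found in the camera images.
- scraper: Bench scraper: orange grip x -45..42, y +-12 mm; wide flat steel blade x 42..72, y +-24. Loose, 120 g, starts flat on the bench; may be absent (None). Origin: underside, middle of the grip; z up. Flat underside; grip 22 mm high, other parts 8 mm. Take the grip across y (24 mm). Home: axes parallel to the tray's, origin at its pocket point.
- spanner: Open-ended spanner: blue sleeve grip x -36..36, y +-9 mm; steel jaw end x -72..-36, y +-16; steel ring end x 36..54, y +-11. Loose, 180 g, starts flat on the bench; may be absent (None). Origin: underside, middle of the grip; z up. Flat underside; grip 22 mm high, other parts 8 mm. Take the grip across y (18 mm). Home: axes parallel to the tray's, origin at its pocket point.
- screwdriver: Screwdriver: green grip with black butt x -42..38, y +-12 mm; thin steel shaft x 38..75, y +-5. Loose, 120 g, starts flat on the bench; may be absent (None). Origin: underside, middle of the grip; z up. Flat underside; grip 22 mm high, other parts 8 mm. Take the grip across y (24 mm). Home: axes parallel to the tray's, origin at its pocket point.
- caliper: Digital caliper: black display body (grip) x -25..25, y +-14 mm; steel beam x -65..70, y +-8; closed steel jaws x 32..62 out to y -36. Loose, 180 g, starts flat on the bench; may be absent (None). Origin: underside, middle of the grip; z up. Flat underside; grip 22 mm high, other parts 8 mm. Take the grip across y (28 mm). Home: axes parallel to the tray's, origin at its pocket point.
- square: Engineer's try square: dark wooden stock, brass-edged (grip) x -55..50, y +-9 mm; steel blade x 32..50 out to y +65. Loose, 200 g, starts flat on the bench; may be absent (None). Origin: underside, middle of the grip; z up. Flat underside; grip 22 mm high, other parts 8 mm. Take the grip across y (18 mm). Home: axes parallel to the tray's, origin at its pocket point.
- tray: Shadow tray, fixed: grey foam slab 184 (x) x 340 (y) x 15 mm, yellow in the cut-outs. Origin: centre of its underside, z up. Cut-outs run along x, from -y to +y: scraper, spanner, screwdriver, caliper, square, slide tray. Each is one tool's outline plus 3 mm all round, straight-walled, 10 mm deep, floor 5 mm above the bench; one way round fits. Seated grips are 28 mm or more apart.
- pocket_scraper (a point): On the floor of the scraper's cut-out in the shadow tray (5 mm above the bench), where the scraper's origin lies when it is home; axes as the tray's. Seated, the grip stands 12 mm proud of the foam, the thin parts lie below its top.
- pocket_spanner (a point): On the floor of the spanner's cut-out in the shadow tray (5 mm above the bench), where the spanner's origin lies when it is home; axes as the tray's. Seated, the grip stands 12 mm proud of the foam, the thin parts lie below its top.
- pocket_screwdriver (a point): On the floor of the screwdriver's cut-out in the shadow tray (5 mm above the bench), where the screwdriver's origin lies when it is home; axes as the tray's. Seated, the grip stands 12 mm proud of the foam, the thin parts lie below its top.
- pocket_caliper (a point): On the floor of the caliper's cut-out in the shadow tray (5 mm above the bench), where the caliper's origin lies when it is home; axes as the tray's. Seated, the grip stands 12 mm proud of the foam, the thin parts lie below its top.
- pocket_square (a point): On the floor of the square's cut-out in the shadow tray (5 mm above the bench), where the square's origin lies when it is home; axes as the tray's. Seated, the grip stands 12 mm proud of the foam, the thin parts lie below its top.
- pocket_slides (a point): Centre of the floor of the slide tray's rectangular cut-out (106 along tray x, 60 along tray y, 10 mm deep, floor 5 mm above the bench); axes as the tray's.
- slides_top: Blue white-rimmed open slide tray, loose, 100 (x) x 54 (y) x 28 mm, 140 g, slides fixed in it. Origin: centre of the underside, z up. Its 4 mm foot (86 x 40 mm) nests loosely in the tray below: pile pitch 24 mm. Top of the pile of three: the one to take, across y by its long outer walls. Home: foot on the cut-out's floor, x along the tray's x either way round, 18 mm proud of the foam.
- slides_middle: Blue white-rimmed open slide tray, loose, 100 (x) x 54 (y) x 28 mm, 140 g, slides fixed in it. Origin: centre of the underside, z up. Its 4 mm foot (86 x 40 mm) nests loosely in the tray below: pile pitch 24 mm. Middle of the pile: stays.
- slides_bottom: Blue white-rimmed open slide tray, loose, 100 (x) x 54 (y) x 28 mm, 140 g, slides fixed in it. Origin: centre of the underside, z up. Its 4 mm foot (86 x 40 mm) nests loosely in the tray below: pile pitch 24 mm. Bottom of the pile, on the bench: stays.
- cap (a joint): Screw cap of the oil bottle: black ribbed round cap, 30 mm across, 24 mm high, white line on top, captive (turns, but neither rises nor comes off). Rad: 0 is fully shut, at a hard stop; grows anticlockwise seen from above, to 2.8. Closes clockwise. About 0.04 N m of friction; stays where left.
- cap_grip (a point): On the axis of the cap, at half its height (84 mm above the bench; cap from 72 to 96 mm). The amber bottle under it is 44 mm across and stands fixed in a grey block 70 x 70 x 20 mm.
- mouse: Bystander, not part of the job: black computer mouse, 100 x 58 x 30 mm, loose. Origin at the centre of the underside.
- petri_dish: Bystander, not part of the job: closed clear petri dish, 60 mm across, 16 mm high, loose. Origin at the centre of the underside.
- specimen_jar: Bystander, not part of the job: small jar with a yellow lid, 48 mm across, 60 mm high, loose. Origin at the centre of the underside.
Mind the look-alikes: they are no part of the job. What is shaped like the part that bears cap but red is not meant. What is shaped like the spanner but yellow is not meant.

How it is judged:
By the outcome, as a careful person would: the job done as asked, in the order asked, and still so for the second after the job is handed in, with the robot touching nothing.
Of scraper, spanner, screwdriver, caliper, square only 4 to 5 are there at a start; the rules pass over those that are not, and their reading is None.
At some moment in a run one of scraper, spanner, screwdriver, caliper, square may be knocked a few centimetres aside while the robot is not near it.
Once in a run the grip may slacken for a moment while it holds something.
It also fails if it takes over 210 s, if anything falls off the work surface, if the arm or the gripper's body presses on something with over 40 N, if the wrist force passes 120 N, or if a joint passes its speed limit or range.

## Robot

A 6-joint arm with a two-finger parallel gripper is mounted at the origin on the work surface. World frame = base frame: x ahead of the robot, y to its left, z up, the work surface at z = 0. Lengths are in m, angles in degrees, forces in N, time in s.
With the tool pointing down it reaches from about 0.25 to 0.725 m from the base axis. Payload 9.7 kg.
Tool frame: the origin (TCP) lies at the very end of the fingers, on their centre line; the grasp point (between the pads) lies 19 mm behind it; z points along the fingers, y is the line along which they close (so a half turn about z gives the same grasp; the last joint's range is limited). The gripper opens to 85 mm and grips with 20 to 120 N. Pads are 22 mm wide; open, the fingers measure 114 mm over their backs; the gripper's body (76 mm by 85 mm) begins 54 mm behind the grasp point. The pads swing forward as they close: fully open they stand 13 mm farther back than shut.
Start: joints at [67.437, 4.979, 10.078, 95.1, 0, 90], TCP at [0.211, 0.508, 0.231] pointing down, gripper open.
Joint ranges: [-179.16, 179.16], [-48.56, 103.87], [-65.8, 70.77], [-126.05, 130.52], [-82.76, 87.17], [-180, 180]. Speed limits (degrees/s): [127.2, 127.2, 147.25, 180, 180, 180].

## Interface

Orientations are given as [roll, pitch, yaw] about the fixed x, y, z axes, in that order (R = Rz(yaw) Ry(pitch) Rx(roll)).
In Python, from workcell import bot gives the robot as it stands.
- The arm moves only by the tool step_arm, never from a script. Its argument "targets" is a list of rows, each a list of 3 entries, a list of its own where there are three numbers: the opening, from 0 (shut) to 1 (fully open), then the shift along the world's x, y, z in mm, then the turn, a rotation vector about the world's x, y, z in rad. In form: [[grip, [tx, ty, tz], [wx, wy, wz]], ...]. A call has 1 to 8 rows; each row is the pose to reach, as a shift and turn from the pose commanded when the call began; what a row does not reach only later rows make up. A row lasts 1/10 s, in which the tool goes at most 50 mm and 8.59 degrees, less where a joint would pass 70% of its speed; a pose out of reach is approached as far as the arm can. A call with a gripper value outside its range is refused whole. The fingers move at their own pace and stop on an object; "force" is the grip in N (left out, the last holds). Time passes only in rows, so rows that repeat a pose let the fingers close. It gives the time, the measured TCP pose, the force, the opening and the grip force at its end, in the units of the state.
- bot.get_obs(): the state, without advancing time (a new reading comes with each control period).
- bot.camera(name): name is "scene" or "top" or "wrist"; returns (picture, depth): 480x640x3 uint8, red, green, blue; 480x640 float32, m along the optical axis (not along the pixel's ray), 0 where there is no reading.
- bot.camera_params(name): a dict with "K" (3x3 intrinsics, pixels), "R" (3x3) and "t" (3): a world point X has camera coordinates R X + t. Camera axes: x right, y down, z forward; pixel columns grow to the right and rows downward; lengths in m; the calibration is good to about 2 mm. A picture is of the moment at which its call begins: read the wrist's pose just before it. camera_params takes no time and is no camera call; for the wrist camera it gives the pose at the moment of the call.
- bot.job_done(): hands the job in; it is judged then, once.
The state is a dict: "time": time; "q": joint angles; "qd": joint speeds; "joint_efforts": joint torques, N m; "ee_pos": TCP position; "tcp_rot": TCP orientation; "wrist_force": force on the tool from outside, world axes, zero at the start; "torque": the same for the moment, N m; "opening": finger opening in m; "grasp_force": force on a finger pad.
Only numpy, scipy, OpenCV 4.12 (cv2) and the standard library are available. Lean on these libraries where they do the work, as an engineer would, in place of code of your own. Each camera call takes 0.05 s, during which the arm holds its last target. There are 200 camera calls.

## Working session

There is one attempt and no reset: what is moved stays moved. The work goes in short steps, Python scripts to look and compute and a tool call to move; the robot and the scene stay as the last step left them, time stands still between calls to the robot, and variables do not carry over. Pictures are saved under pics/ and viewed, at most 16 in all, crops included, and the job is handed in when it is done.

Besides the shell and the picture viewer there is one more tool, called after "Emit:" as name(argument=value, ...), one argument or row to a line, values as JSON. step_arm: Moves the arm, as the interface text tells. Its arguments: {"type":"object","properties":{"targets":{"type":"array","items":{"type":"array"}},"force":{"type":"number"}},"required":["targets"]}

```bash
mkdir -p pics
cat > h.py <<'E'
from workcell import bot
import numpy as np, cv2
def snap(name,fn):
    p=bot.camera_params(name); im,d=bot.camera(name)
    np.savez('pics/'+fn+'.npz',im=im,d=d,K=p['K'],R=p['R'],t=p['t'])
    cv2.imwrite('pics/'+fn+'.png',im[:,:,::-1]); return im,d,p
def load(fn): return np.load('pics/'+fn+'.npz')
def world(s,u,v,z=None):
    K,R,t=np.array(s['K']),np.array(s['R']),np.array(s['t'])
    r=R.T@np.linalg.inv(K)@np.array([u,v,1.]); c=-R.T@t
    if z is None: return c+r*s['d'][int(v),int(u)]
    return c+r*(z-c[2])/r[2]
def xyz(s):
    K,R,t=np.array(s['K']),np.array(s['R']),np.array(s['t'])
    v,u=np.mgrid[0:480,0:640]; r=np.stack([u,v,np.ones_like(u)],-1)@np.linalg.inv(K).T*s['d'][...,None]
    return (r-t)@R
E
python3 - <<'E'
from h import *
for n in('top','scene'):
    im,d,p=snap(n,n+'0'); print(n,np.round(p['K'],1).tolist(),np.round(-np.array(p['R']).T@p['t'],3),np.round(p['R'],2).tolist())
print(bot.get_obs())
E
```

```text
top [[562.7, 0.0, 318.5], [0.0, 562.7, 238.5], [0.0, 0.0, 1.0]] [0.257 0.082 1.341] [[-0.09, -1.0, -0.0], [-0.98, 0.08, -0.2], [0.2, -0.02, -0.98]]
scene [[493.4, 0.0, 321.2], [0.0, 493.4, 231.8], [0.0, 0.0, 1.0]] [ 1.361 -0.246  0.714] [[0.36, 0.93, -0.02], [0.55, -0.23, -0.8], [-0.75, 0.28, -0.59]]
{'time': 0.1, 'q': array([ 6.74375235e+01,  5.00869360e+00,  1.00391687e+01,  9.50987877e+01,
       -1.48563881e-03,  8.99998737e+01]), 'qd': array([ 0.01606604, -0.08364245,  0.14074011,  0.04837001, -0.02005051,
       -0.00522372]), 'joint_efforts': array([ 7.84783174e-05, -5.21562874e+01,  4.65653908e+01,  1.59644627e-02,
        8.24851654e-07, -2.12306652e-06]), 'ee_pos': array([0.2109607 , 0.50771827, 0.23064838]), 'tcp_rot': array([-1.79931687e+02,  1.48548718e-03,  1.57437652e+02]), 'wrist_force': array([-0.07229185, -0.10532302, -0.06566197]), 'torque': array([ 0.01698781,  0.00447174, -0.01849168]), 'grasp_force': 0.0, 'opening': 0.08501963308988261}
```

View pics/top0.png

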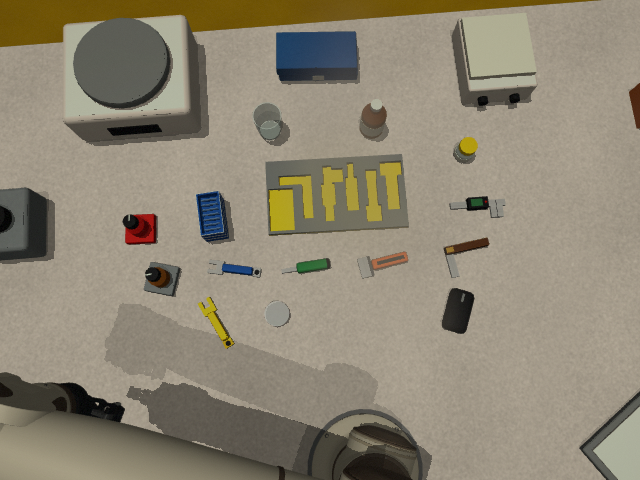

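View pics/scene0.png

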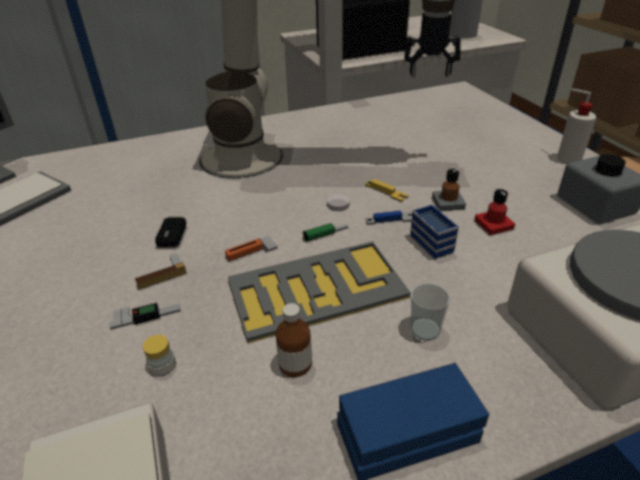

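The top view shows all five tools:

| Item | Pixel position |
|---|---|
| Spanner | (236,269) |
| Screwdriver | (312,266) |
| Scraper | (390,262) |
| Square | (467,247) |
| Caliper | (478,204) |
| Slide pile | (211,216) |
| Amber bottle | (158,277) |
| Shadow tray | centre (337,195) |

The red bottle at (140,225) and the yellow spanner at (216,322) are the decoys.

Run:
```python
from h import *
s=load('top0'); P=xyz(s); im=s['im']; hsv=cv2.cvtColor(im,cv2.COLOR_RGB2HSV)
print('bench z',np.median(P[320:350,480:560,2]))
for n,(u,v) in dict(cap=(152,274),capred=(130,222),pile=(211,216),mouse=(458,310),jar=(467,146),dish=(277,313),spanner=(238,269),sd=(315,266),scr=(390,262),sq=(470,246),cal=(478,204),yel=(216,322)).items():
    print(n,np.round(world(s,u,v)*1e3))
for n,(lo,hi,roi) in dict(spanner=((105,120,60),(125,255,255),(200,255,275,260)),sd=((55,80,30),(85,255,255),(270,250,335,285)),scr=((3,100,100),(18,255,255),(350,245,415,285)),pile=((100,100,40),(125,255,255),(190,185,235,245))).items():
    m=cv2.inRange(hsv,lo,hi); k=np.zeros_like(m); 
    if n=='spanner': roi=(200,255,275,285)
    k[roi[1]:roi[3],roi[0]:roi[2]]=1; v,u=np.nonzero(m*k)
    pts=np.array([world(s,a,b,.022)[:2] for a,b in zip(u,v)],np.float32)*1e3
    print(n,len(pts),cv2.minAreaRect(pts))
# tray corners
for u,v in((267,161),(402,154),(408,226),(270,235)): print(np.round(world(s,u,v,.015)*1e3))
c=cv2.resize(im[130:360,110:520],None,fx=1.95,fy=1.95,interpolation=cv2.INTER_CUBIC); cv2.imwrite('pics/c1.png',c[:,:,::-1])
```

```text
bench z -1.5157527459771805e-05
cap [467. 437.  97.]
capred [590. 483.  98.]
pile [600. 307.  55.]
mouse [ 333. -248.   32.]
jar [ 719. -316.   61.]
dish [363. 170.  20.]
spanner [474. 255.  22.]
sd [465.  73.  22.]
scr [ 460. -105.   23.]
sq [ 481. -299.   25.]
cal [ 583. -334.   21.]
yel [354. 312.  26.]
spanner 214 ((475.1803283691406, 258.066650390625), (70.71401977539062, 16.858278274536133), 77.90951538085938)
sd 292 ((467.6317138671875, 80.89955139160156), (24.432973861694336, 70.93346405029297), 4.659869194030762)
scr 248 ((464.9144287109375, -104.65673828125), (22.655284881591797, 85.10559844970703), 9.722502708435059)
pile 1029 ((609.1426391601562, 310.4070739746094), (120.02420806884766, 64.4569320678711), 4.2071638107299805)
[739. 169.  15.]
[ 728. -167.   15.]
[ 545. -160.   15.]
[551. 174.  15.]
```

View pics/c1.png

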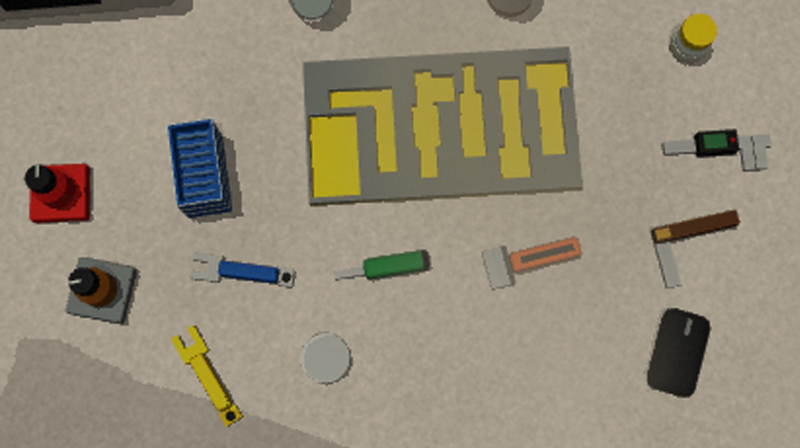

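The crop confirms the layout. The tray is turned about -1.7° with its x axis along world x, and its slides pocket is at the left. I'll move over the cap first and see where the wrist camera looks.

Emit:
step_arm(
  targets=[
    [1,[40,-10,10],[0,0,0]],
    [1,[80,-20,20],[0,0,0]],
    [1,[120,-30,30],[0,0,0]],
    [1,[165,-45,30],[0,0,0]],
    [1,[205,-60,30],[0,0,0]],
    [1,[249,-71,30],[0,0,0]],
    [1,[249,-71,30],[0,0,0]],
    [1,[249,-71,30],[0,0,0]],
  ],
)

```text
time: 0.9
ee_pos: [0.4607, 0.4364, 0.2602]
tcp_rot: [-179.9, -0.1, 157.3]
wrist_force: [-0.4, 0.5, -0.2]
opening: 0.0854
grasp_force: 0.0
```

Run:
```python
from h import *
im,d,p=snap('wrist','w1'); o=bot.get_obs()
print(o['q'].round(1),o['ee_pos'],o['tcp_rot'],np.round(-np.array(p['R']).T@p['t'],3),np.round(p['R'],2).tolist(),np.round(p['K'],0).tolist())
```

```text
[ 43.5  18.2  28.8 100.7   0.   66.1] [0.45982031 0.43681974 0.2607283 ] [-1.79945129e+02 -4.28729215e-02  1.57407005e+02] [0.4   0.462 0.403] [[0.38, 0.92, -0.0], [0.89, -0.37, 0.26], [0.24, -0.1, -0.96]] [[347.0, 0.0, 320.0], [0.0, 347.0, 237.0], [0.0, 0.0, 1.0]]
```

View pics/w1.png

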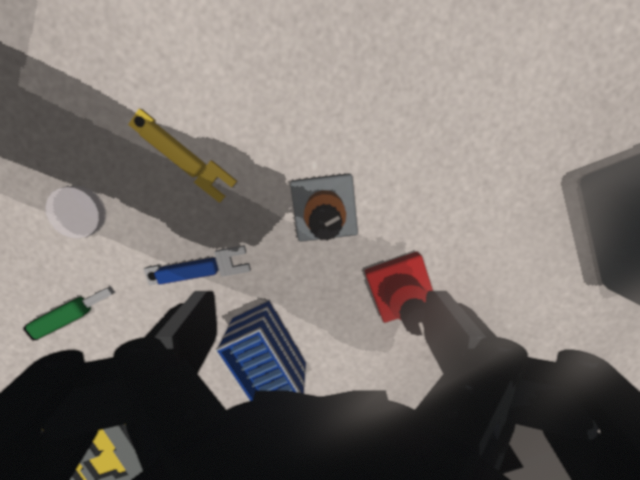

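The wrist camera sits 65 mm along tool +x, tilted toward the TCP. It shows the cap at (325,222) with its line pointing up-right, and the red decoy at lower right.

Run:
```python
from h import *
for f,(u0,v0,u1,v1) in dict(w1=(290,190,360,250),top0=(135,260,170,290)).items():
    s=load(f); P=xyz(s)[v0:v1,u0:u1].reshape(-1,3)*1e3
    m=(P[:,2]>90)&(P[:,2]<105); q=P[m]; print(f,m.sum(),cv2.minEnclosingCircle(q[:,:2].astype(np.float32)),np.median(q,0))
s=load('w1'); print(world(s,326,222,.096),world(s,338,216,.096),world(s,324,222,.096))
g=cv2.cvtColor(s['im'],cv2.COLOR_RGB2GRAY)[200:245,300:345]; v,u=np.nonzero(g>110)
P=xyz(s)[200:245,300:345]; z=P[v,u,2]; k=(z>.09); print((P[v[k],u[k]]*1e3).round(0)[:20])
```

```text
w1 873 ((467.43682861328125, 438.7257385253906), 15.948427200317383) [466.5299082  438.93284484  95.88515078]
top0 150 ((468.1844482421875, 438.6824645996094), 15.927002906799316) [468.11390262 437.69936962  95.8960139 ]
[0.4654071  0.43993511 0.096     ] [0.46444585 0.45201454 0.096     ] [0.46471143 0.43826516 0.096     ]
[[465. 450.  96.]
 [466. 451.  97.]
 [465. 448.  97.]
 [466. 448.  96.]
 [466. 449.  96.]
 [466. 446.  97.]
 [466. 447.  97.]
 [466. 447.  97.]
 [466. 444.  96.]
 [466. 444.  96.]
 [466. 445.  97.]
 [466. 442.  97.]
 [467. 443.  97.]
 [467. 444.  96.]
 [466. 441.  97.]
 [467. 441.  96.]
 [467. 442.  97.]
 [483. 441.  94.]
 [482. 438.  95.]
 [483. 440.  93.]]
```

Emit:
step_arm(
  targets=[
    [1,[7,2,-20],[0,0,0.145]],
    [1,[7,2,-40],[0,0,0.29]],
    [1,[7,2,-60],[0,0,0.435]],
    [1,[7,2,-80],[0,0,0.58]],
    [1,[7,2,-100],[0,0,0.725]],
    [1,[7,2,-120],[0,0,0.87]],
    [1,[7,2,-130],[0,0,1.015]],
    [1,[7,2,-140],[0,0,1.16]],
  ],
)

```text
time: 1.75
ee_pos: [0.4653, 0.4396, 0.121]
tcp_rot: [180.0, -0.0, -135.6]
wrist_force: [0.3, 0.1, 0.0]
opening: 0.0855
grasp_force: 0.0
```

Emit:
step_arm(
  targets=[
    [1,[0,0,0],[0,0,0.145]],
    [1,[0,0,-10],[0,0,0.29]],
    [1,[0,0,-20],[0,0,0.435]],
    [1,[0,0,-30],[0,0,0.58]],
    [1,[0,0,-40],[0,0,0.58]],
    [1,[0,0,-46],[0,0,0.58]],
    [1,[0,0,-46],[0,0,0.58]],
  ],
)

```text
time: 2.45
ee_pos: [0.4661, 0.4389, 0.0745]
tcp_rot: [180.0, -0.1, -103.0]
wrist_force: [-0.3, 0.4, 0.4]
opening: 0.0852
grasp_force: 0.0
```

Emit:
step_arm(
  targets=[
    [0,[0,0,0],[0,0,0]],
    [0,[0,0,0],[0,0,0]],
    [0,[0,0,0],[0,0,0]],
    [0,[0,0,0],[0,0,0]],
    [0,[0,0,0],[0,0,0]],
    [0,[0,0,0],[0,0,0]],
    [0,[0,0,0],[0,0,0]],
    [0,[0,0,0],[0,0,0]],
  ],
  force=40,
)

```text
time: 3.25
ee_pos: [0.4671, 0.439, 0.0759]
tcp_rot: [-180.0, 0.0, -102.9]
wrist_force: [-1.8, -1.1, 5.5]
opening: 0.0287
grasp_force: 39.7
```

Run:
```python
from h import *
o=bot.get_obs(); print({k:np.round(v,3) for k,v in o.items()})
```

```text
{'time': np.float64(3.25), 'q': array([ 4.3223e+01,  1.7133e+01,  6.9380e+00,  7.9772e+01,  1.1000e-02,
       -3.3903e+01]), 'qd': array([ 0.009,  0.001, -0.115,  0.03 , -0.034, -0.01 ]), 'joint_efforts': array([-7.4100e-01, -6.2166e+01,  4.4986e+01, -9.2300e-01, -3.5300e-01,
       -4.1000e-02]), 'ee_pos': array([0.467, 0.439, 0.076]), 'tcp_rot': array([-1.79991e+02,  3.40000e-02, -1.02875e+02]), 'wrist_force': array([-1.832, -1.085,  5.52 ]), 'torque': array([-0.139,  0.535, -0.045]), 'grasp_force': np.float64(39.732), 'opening': np.float64(0.029)}
```

Emit:
step_arm(
  targets=[
    [0,[0,0,2],[0,0,-0.14]],
    [0,[0,0,2],[0,0,-0.28]],
    [0,[0,0,2],[0,0,-0.42]],
    [0,[0,0,2],[0,0,-0.56]],
    [0,[0,0,2],[0,0,-0.7]],
    [0,[0,0,2],[0,0,-0.84]],
    [0,[0,0,2],[0,0,-0.98]],
    [0,[0,0,2],[0,0,-1.1]],
  ],
)

```text
time: 4.05
ee_pos: [0.4674, 0.4385, 0.076]
tcp_rot: [-179.9, -0.0, -166.2]
wrist_force: [3.8, 0.3, -5.5]
opening: 0.0283
grasp_force: 41.5
```

Run:
```python
from h import *
o=bot.get_obs(); print({k:np.round(v,3) for k,v in o.items()})
```

```text
{'time': np.float64(4.05), 'q': array([ 4.3196e+01,  1.7205e+01,  7.0420e+00,  7.9882e+01, -5.3000e-02,
        2.9438e+01]), 'qd': array([-1.100e-02, -2.600e-02, -5.300e-02, -5.400e-02,  3.000e-03,
        6.718e+01]), 'joint_efforts': array([  1.343, -69.057,  48.396,   1.234,   0.555,  -1.676]), 'ee_pos': array([0.467, 0.439, 0.076]), 'tcp_rot': array([-1.79932e+02, -1.30000e-02, -1.66242e+02]), 'wrist_force': array([ 3.777,  0.268, -5.486]), 'torque': array([ 0.143, -0.741,  0.041]), 'grasp_force': np.float64(41.503), 'opening': np.float64(0.028)}
```

Emit:
step_arm(
  targets=[
    [0,[0,0,0],[0,0,-0.14]],
    [0,[0,0,0],[0,0,-0.28]],
    [0,[0,0,0],[0,0,-0.42]],
    [0,[0,0,0],[0,0,-0.56]],
    [0,[0,0,0],[0,0,-0.7]],
    [0,[0,0,0],[0,0,-0.84]],
  ],
)

```text
time: 4.65
ee_pos: [0.4674, 0.438, 0.076]
tcp_rot: [-179.9, 0.1, 145.6]
wrist_force: [2.1, -2.0, -5.0]
opening: 0.0281
grasp_force: 41.6
```

```bash
cat > o.py <<'E'
from h import *
o=bot.get_obs(); print({k:np.round(v,3).tolist() for k,v in o.items() if k not in('joint_efforts','qd')})
E
python3 o.py
```

```text
{'time': 4.65, 'q': [43.182, 17.196, 7.032, 79.924, -0.085, 77.573], 'ee_pos': [0.467, 0.438, 0.076], 'tcp_rot': [-179.896, 0.064, 145.609], 'wrist_force': [2.099, -2.027, -4.988], 'torque': [-0.443, -0.635, 0.022], 'grasp_force': 41.6, 'opening': 0.028}
```

Emit:
step_arm(
  targets=[
    [0,[0,0,0],[0,0,-0.14]],
    [0,[0,0,0],[0,0,-0.28]],
    [0,[0,0,0],[0,0,-0.42]],
    [0,[0,0,0],[0,0,-0.5]],
  ],
)

```text
time: 5.05
ee_pos: [0.4664, 0.4392, 0.0762]
tcp_rot: [-179.9, -0.1, 117.1]
wrist_force: [-0.6, 0.7, -3.9]
opening: 0.0285
grasp_force: 41.4
```

```bash
python3 o.py
```

```text
{'time': 5.05, 'q': [43.246, 17.187, 7.044, 79.929, 0.076, 106.165], 'ee_pos': [0.466, 0.439, 0.076], 'tcp_rot': [-179.91, -0.053, 117.08], 'wrist_force': [-0.609, 0.681, -3.885], 'torque': [0.121, 0.069, 0.663], 'grasp_force': 41.375, 'opening': 0.029}
```

Emit:
step_arm(
  targets=[
    [0,[0,0,0],[0,0,-0.14]],
    [0,[0,0,0],[0,0,-0.28]],
    [0,[0,0,0],[0,0,-0.42]],
    [0,[0,0,0],[0,0,-0.5]],
  ],
)

```text
time: 5.45
ee_pos: [0.4669, 0.4389, 0.0766]
tcp_rot: [-180.0, 0.0, 88.4]
wrist_force: [-0.1, 16.9, -1.9]
opening: 0.0287
grasp_force: 41.0
```

```bash
python3 o.py
```

```text
{'time': 5.45, 'q': [43.225, 17.172, 7.063, 79.933, 0.004, 134.81], 'ee_pos': [0.467, 0.439, 0.077], 'tcp_rot': [-179.968, 0.027, 88.415], 'wrist_force': [-0.129, 16.859, -1.853], 'torque': [3.728, 0.135, 0.286], 'grasp_force': 41.039, 'opening': 0.029}
```

The torque rose to 0.66 N m at the stop and then the pads slipped, so the cap is shut. Next I release it, rise and go over the slide pile.

Emit:
step_arm(
  targets=[
    [1,[0,0,0],[0,0,0]],
    [1,[0,0,0],[0,0,0]],
    [1,[0,0,0],[0,0,0]],
    [1,[0,0,0],[0,0,0]],
    [1,[0,0,40],[0,0,0]],
    [1,[0,0,85],[0,0,0.145]],
    [1,[0,0,130],[0,0,0.29]],
    [1,[0,0,180],[0,0,0.435]],
  ],
)

```text
time: 6.25
ee_pos: [0.4667, 0.4385, 0.2587]
tcp_rot: [-180.0, 0.0, 114.0]
wrist_force: [0.8, 1.2, 0.1]
opening: 0.0857
grasp_force: 0.0
```

Emit:
step_arm(
  targets=[
    [1,[20,-18,10],[0,0,0.145]],
    [1,[40,-36,10],[0,0,0.29]],
    [1,[60,-54,10],[0,0,0.435]],
    [1,[80,-72,10],[0,0,0.58]],
    [1,[100,-90,10],[0,0,0.725]],
    [1,[120,-108,10],[0,0,0.87]],
    [1,[142,-129,10],[0,0,1.015]],
    [1,[142,-129,10],[0,0,1.16]],
  ],
)

```text
time: 7.05
ee_pos: [0.6113, 0.3071, 0.2665]
tcp_rot: [-179.9, -0.0, -179.7]
wrist_force: [0.1, 1.2, -0.9]
opening: 0.0854
grasp_force: 0.0
```

Emit:
step_arm(
  targets=[
    [1,[0,0,0],[0,0,0.08]],
    [1,[0,0,0],[0,0,0.08]],
    [1,[0,0,0],[0,0,0.08]],
  ],
)

```text
time: 7.35
ee_pos: [0.609, 0.3099, 0.2673]
tcp_rot: [-180.0, 0.0, -175.5]
wrist_force: [0.9, -0.2, 0.3]
opening: 0.0857
grasp_force: 0.0
```

Run:
```python
from h import *
im,d,p=snap('wrist','w2'); import o
```

```text
{'time': 7.4, 'q': [26.983, 26.722, 40.827, 104.096, -0.004, 22.438], 'ee_pos': [0.609, 0.31, 0.267], 'tcp_rot': [-180.0, 0.01, -175.455], 'wrist_force': [0.553, -0.631, -0.665], 'torque': [0.04, -0.044, -0.008], 'grasp_force': 0.0, 'opening': 0.085}
```

View pics/w2.png

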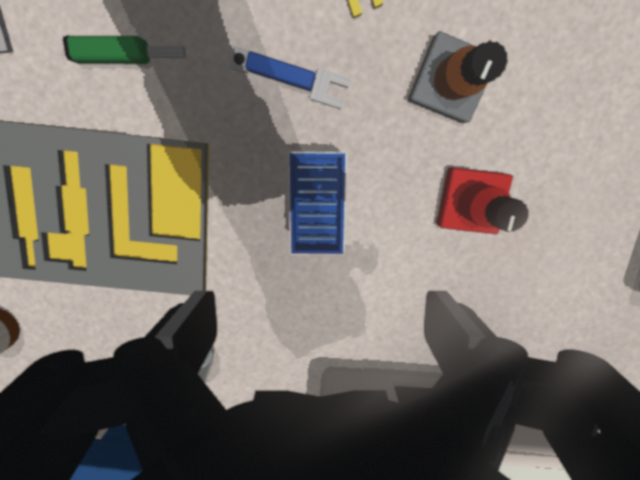

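The picture shows the slide pile at (318,202), the slides pocket at (177,190), both bottles at right with the cap line in view, and the blue spanner and green driver along the top.

```bash
cat >> h.py <<'E'
def rect(pts):
    # longest-side direction angle, centre, size
    (c,sz,a)=cv2.minAreaRect(np.asarray(pts,np.float32)); 
    if sz[0]<sz[1]: sz=sz[::-1]; a+=90
    a=(a+90)%180-90
    return np.round(c,1).tolist(),np.round(sz,1).tolist(),round(a,2)
def plane(s,m,z):
    v,u=np.nonzero(m); K,R,t=np.array(s['K']),np.array(s['R']),np.array(s['t'])
    r=np.stack([u,v,np.ones(len(u))],-1)@np.linalg.inv(K).T@R; c=-R.T@t
    return ((c+r*((z-c[2])/r[:,2])[:,None])*1e3)[:,:2]
def blob(m):
    n,l,st,_=cv2.connectedComponentsWithStats(m.astype(np.uint8)); i=1+np.argmax(st[1:,4]); return l==i
def roi(m,u0,v0,u1,v1):
    k=np.zeros_like(m); k[v0:v1,u0:u1]=m[v0:v1,u0:u1]; return k
def yellow(s):
    return cv2.inRange(cv2.cvtColor(s['im'],cv2.COLOR_RGB2HSV),(20,120,50),(32,255,255))>0
E
python3 - <<'E'
from h import *
s=load('w2'); P=xyz(s)*1e3; z=P[...,2]
m=blob(roi((z>70)&(z<82),270,130,370,270)); q=P[m]; print('pile',rect(q[:,:2]),np.median(q[:,2]),rect(plane(s,m,.076)))
m=blob(roi(yellow(s),145,135,210,245)); print('pocket',rect(plane(s,m,.005)), np.median(z[m]))
m=roi((z>12)&(z<18),0,110,215,300); m=blob(m); q=P[m]; 
# tray left edge (+y side): farthest +y points
print('tray slab', q[:,0].min(),q[:,0].max(),q[:,1].max())
t=load('top0'); T=xyz(t)*1e3; m=roi((T[...,2]>11)&(T[...,2]<22)|yellow(t),255,145,420,245); m=blob(m); print('top slab',rect(plane(t,m,.015)))
m=blob(roi(yellow(t),265,185,298,235)); print('top pocket',rect(plane(t,m,.005)))
E
```

```text
pile ([601.7, 306.4], [100.7, 54.8], 4.27) 75.91859088778891 ([601.6, 306.4], [100.3, 54.8], 4.32)
pocket ([613.1, 140.4], [106.4, 57.7], -1.5) 5.094906011825762
tray slab 547.9104346495205 737.0740855303534 179.0527457199169
top slab ([640.9, 6.6], [340.0, 187.2], 88.6)
top pocket ([615.0, 143.5], [104.3, 60.3], -1.49)
```

Emit:
step_arm(
  targets=[
    [1,[10,-41,10],[0,0,-0.03]],
    [1,[20,-83,20],[0,0,-0.06]],
    [1,[30,-125,33],[0,0,-0.105]],
    [1,[40,-166,33],[0,0,-0.105]],
    [1,[50,-208,33],[0,0,-0.105]],
    [1,[60,-249,33],[0,0,-0.105]],
    [1,[71,-290,33],[0,0,-0.105]],
    [1,[71,-290,33],[0,0,-0.105]],
  ],
)

```text
time: 8.2
ee_pos: [0.6807, 0.0151, 0.2997]
tcp_rot: [-179.9, -0.0, 178.3]
wrist_force: [-0.5, 0.6, 0.4]
opening: 0.0855
grasp_force: 0.0
```

Emit:
step_arm(
  targets=[
    [1,[0,0,0],[0,0,0]],
    [1,[0,0,0],[0,0,0]],
  ],
)

```text
time: 8.4
ee_pos: [0.6799, 0.0207, 0.3004]
tcp_rot: [180.0, 0.0, 178.6]
wrist_force: [0.3, 0.7, -0.6]
opening: 0.0853
grasp_force: 0.0
```

Run:
```python
from h import *
im,d,p=snap('wrist','w3'); import o
print(np.round(-np.array(p['R']).T@p['t'],3))
```

```text
{'time': 8.45, 'q': [1.774, 28.462, 47.158, 108.682, 0.012, 3.093], 'ee_pos': [0.68, 0.021, 0.301], 'tcp_rot': [179.987, 0.014, 178.68], 'wrist_force': [0.31, -0.401, -0.241], 'torque': [0.012, 0.009, -0.012], 'grasp_force': 0.0, 'opening': 0.085}
[0.613 0.022 0.443]
```

View pics/w3.png

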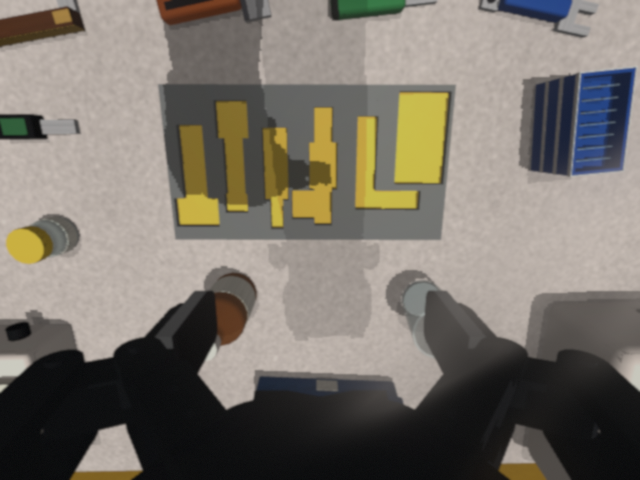

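The picture shows the whole tray: six yellow cut-outs between columns 178 and 450, rows 88 to 228, with the slides pocket at (421,137). I'll fit the outlines of the openings at foam-top height.

Run:
```python
from h import *
s=load('w3'); P=xyz(s)*1e3; z=P[...,2]
hsv=cv2.cvtColor(s['im'],cv2.COLOR_RGB2HSV)
m=cv2.inRange(hsv,(15,90,25),(35,255,255))>0
m=roi(m,165,87,455,238)
n,l,st,ce=cv2.connectedComponentsWithStats(m.astype(np.uint8))
for i in range(1,n):
    if st[i,4]>200:
        print(st[i].tolist(),rect(plane(s,l==i,.015)), 'z',np.round(np.percentile(z[l==i],[5,50,95]),1))
slab=blob(roi((z>11)&(z<19),150,75,465,245))|m; slab=blob(slab); print('slab',rect(plane(s,slab,.015)))
th=np.radians(-1.45); c=np.array([640.9,6.6])
# tray-frame outlines
for i in range(1,n):
    if st[i,4]>200:
        q=(plane(s,l==i,.015)-c)@np.array([[np.cos(th),-np.sin(th)],[np.sin(th),np.cos(th)]])
        xs=q[:,0]; print('x',xs.min().round(1),xs.max().round(1),[(b,np.round([q[(xs>b)&(xs<b+4)][:,1].min(),q[(xs>b)&(xs<b+4)][:,1].max()],1).tolist()) for b in range(-80,80,16) if ((xs>b)&(xs<b+4)).any()])
```

```text
[394, 92, 56, 92, 4492] ([612.5, 141.3], [103.7, 58.1], -1.33) z [3.5 4.9 6.4]
[215, 101, 34, 111, 2637] ([629.5, -81.6], [128.9, 36.8], -1.4) z [3.6 5.1 7.3]
[292, 107, 45, 117, 3206] ([641.9, 17.5], [139.1, 53.1], -8.81) z [3.6 5.  9.4]
[355, 116, 64, 93, 2620] ([640.1, 103.6], [108.7, 78.6], -1.33) z [3.6 5.  7.1]
[176, 125, 44, 101, 2852] ([650.6, -131.4], [120.7, 52.5], -1.63) z [3.8 5.2 7.3]
[262, 127, 27, 101, 2146] ([655.3, -32.8], [120.9, 30.0], -1.48) z [3.6 5.  8.3]
slab ([640.7, 6.3], [340.2, 183.4], 88.66)
x -83.7 20.1 [(-80, [105.5, 162.1]), (-64, [105.3, 162.4]), (-48, [105.1, 162.7]), (-32, [104.9, 162.1]), (-16, [105.8, 162.4]), (0, [105.6, 162.7]), (16, [105.3, 162.7])]
x -73.6 55.3 [(-64, [-106.3, -70.1]), (-48, [-106.3, -70.9]), (-32, [-100.2, -77.7]), (-16, [-99.2, -77.4]), (0, [-99.1, -77.1]), (16, [-100.2, -78.0]), (32, [-101.3, -75.3]), (48, [-102.3, -74.8])]
x -67.3 70.5 [(-64, [7.7, 28.7]), (-48, [7.7, 28.8]), (-32, [2.9, 32.6]), (-16, [1.6, 34.0]), (0, [1.5, 34.2]), (16, [1.4, 34.5]), (32, [-19.7, 28.5]), (48, [-20.0, 28.7]), (64, [6.2, 28.8])]
x -57.5 51.2 [(-48, [58.2, 80.6]), (-32, [58.6, 81.2]), (-16, [57.9, 80.8]), (0, [58.4, 81.5]), (16, [57.7, 81.0]), (32, [58.1, 136.1]), (48, [58.6, 135.9])]
x -47.1 73.4 [(-48, [-151.0, -124.9]), (-32, [-151.5, -124.1]), (-16, [-151.7, -124.2]), (0, [-151.2, -124.3]), (16, [-151.6, -124.5]), (32, [-152.0, -124.6]), (48, [-163.6, -112.2]), (64, [-164.0, -112.1])]
x -45.1 75.8 [(-48, [-46.4, -27.6]), (-32, [-52.9, -24.4]), (-16, [-53.6, -24.8]), (0, [-53.0, -25.1]), (16, [-53.7, -24.2]), (32, [-53.1, -24.6]), (48, [-46.2, -32.4]), (64, [-46.8, -31.6])]
```

Emit:
step_arm(
  targets=[
    [1,[-11,41,0],[0,0,0.03]],
    [1,[-22,82,-25],[0,0,0.06]],
    [1,[-33,123,-50],[0,0,0.1]],
    [1,[-44,164,-75],[0,0,0.1]],
    [1,[-55,205,-100],[0,0,0.1]],
    [1,[-66,246,-125],[0,0,0.1]],
    [1,[-78,286,-150],[0,0,0.1]],
    [1,[-78,286,-170],[0,0,0.1]],
  ],
)

```text
time: 9.25
ee_pos: [0.5989, 0.3117, 0.1287]
tcp_rot: [180.0, -0.1, -175.3]
wrist_force: [0.4, -1.1, -0.6]
opening: 0.0852
grasp_force: 0.0
```

Emit:
step_arm(
  targets=[
    [1,[0,0,-20],[0,0,0]],
    [1,[0,0,-40],[0,0,0]],
    [1,[0,0,-55],[0,0,0]],
    [1,[0,0,-68],[0,0,0]],
    [1,[0,0,-68],[0,0,0]],
    [1,[0,0,-68],[0,0,0]],
  ],
)

```text
time: 9.85
ee_pos: [0.6021, 0.3061, 0.0628]
tcp_rot: [180.0, 0.0, -175.6]
wrist_force: [-0.5, 0.2, 0.1]
opening: 0.0853
grasp_force: 0.0
```

Emit:
step_arm(
  targets=[
    [0.3,[0,0,0],[0,0,0]],
    [0.3,[0,0,0],[0,0,0]],
    [0.3,[0,0,0],[0,0,0]],
    [0.3,[0,0,0],[0,0,0]],
    [0.3,[0,0,0],[0,0,0]],
    [0.3,[0,0,0],[0,0,0]],
    [0.3,[0,0,0],[0,0,0]],
  ],
  force=50,
)

```text
time: 10.55
ee_pos: [0.6026, 0.3061, 0.0637]
tcp_rot: [180.0, 0.1, -175.6]
wrist_force: [-1.1, -0.3, 4.4]
opening: 0.0527
grasp_force: 53.1
```

```bash
python3 o.py
```

```text
{'time': 10.55, 'q': [26.931, 22.096, 11.904, 79.687, -0.005, 22.571], 'ee_pos': [0.603, 0.306, 0.064], 'tcp_rot': [179.958, 0.113, -175.639], 'wrist_force': [-1.091, -0.289, 4.44], 'torque': [-0.099, 0.073, 0.01], 'grasp_force': 53.101, 'opening': 0.053}
```

Emit:
step_arm(
  targets=[
    [0.3,[0,0,20],[0,0,0]],
    [0.3,[0,0,45],[0,0,0]],
    [0.3,[0,-20,60],[0,0,-0.03]],
    [0.3,[3,-55,60],[0,0,-0.06]],
    [0.3,[6,-95,60],[0,0,-0.1]],
    [0.3,[9,-135,60],[0,0,-0.1]],
    [0.3,[10.5,-165,60],[0,0,-0.1]],
    [0.3,[10.5,-165,60],[0,0,-0.1]],
  ],
)

```text
time: 11.35
ee_pos: [0.6125, 0.1365, 0.1224]
tcp_rot: [-179.9, -0.0, 178.3]
wrist_force: [0.0, 0.1, -1.4]
opening: 0.0521
grasp_force: 53.0
```

Emit:
step_arm(
  targets=[
    [0.3,[0,0,-30],[0,0,0]],
    [0.3,[0,0,-60],[0,0,0]],
    [0.3,[0,0,-80],[0,0,0]],
    [0.3,[0,0,-87],[0,0,0]],
    [0.3,[0,0,-87],[0,0,0]],
    [0.3,[0,0,-87],[0,0,0]],
  ],
)

```text
time: 11.95
ee_pos: [0.613, 0.1411, 0.0365]
tcp_rot: [180.0, 0.1, 178.6]
wrist_force: [-1.0, 0.3, -0.8]
opening: 0.0525
grasp_force: 53.0
```

Run:
```python
from h import *
im,d,p=snap('wrist','w4'); import o
cv2.imwrite('pics/c4.png',cv2.resize(im[100:330,140:540],None,fx=2,fy=2)[:,:,::-1])
```

```text
{'time': 12.0, 'q': [12.962, 16.247, 1.497, 75.135, -0.001, 14.326], 'ee_pos': [0.613, 0.141, 0.037], 'tcp_rot': [179.972, 0.111, 178.636], 'wrist_force': [0.29, -0.053, -0.98], 'torque': [-0.015, -0.034, 0.037], 'grasp_force': 52.973, 'opening': 0.053}
```

View pics/c4.png

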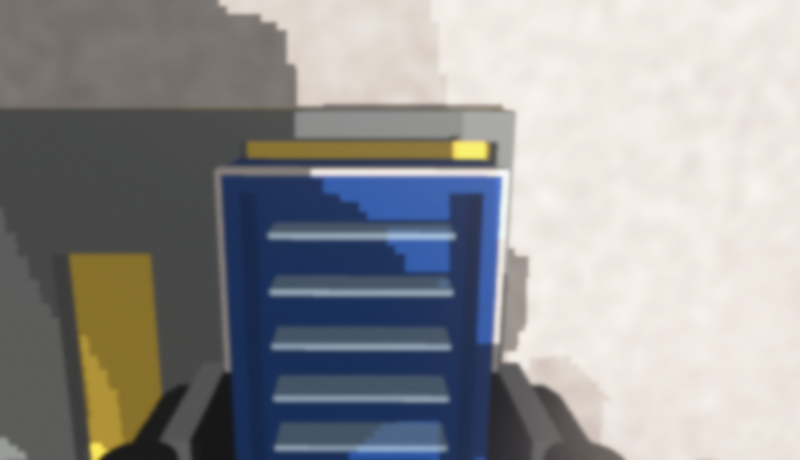

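The crop shows the held tray just above its pocket. The pocket's near edge is at crop columns 247–495, row 142, and the tray rim's near edge is at columns 216–508, row 172. I'll check the offset numerically.

Run:
```python
from h import *
s=load('w4')
a=[world(s,u,v,.015)*1e3 for u,v in((263,171),(388,171))]; b=[world(s,u,v,z)*1e3 for z in(.049,) for u,v in((248,185.5),(394.5,185.5))]
print(np.round(a,1),np.round(b,1)); P=xyz(s)*1e3; print(P[187,300:340:10].round(1),P[158,350].round(1))
m=roi((P[...,2]>44)&(P[...,2]<54),240,180,400,200); q=P[m]; print(q[:,1].min(),q[:,1].max(),q[:,0].min(),np.median(q[:,2]))
q=P[roi(yellow(s),240,165,400,178)];print(len(q),q.min(0),q.max(0))
```

```text
[[558.9 115.8  15. ]
 [560.3 174.   15. ]] [[561.5 115.5  49. ]
 [562.8 170.1  49. ]]
[[562.4 134.9  50.1]
 [562.6 138.6  49. ]
 [562.7 142.3  48.6]
 [562.7 146.   49.3]] [553.9 156.3  15.2]
114.94310729239912 169.98250551952046 560.9810664044993 48.77393828524338
845 [546.43941852 114.42441239   2.07194511] [564.13263112 174.21661814 178.93232252]
```

Emit:
step_arm(
  targets=[
    [0.3,[0,1,-4],[0,0,0]],
    [0.3,[0,1,-8],[0,0,0]],
    [0.3,[0,1,-12],[0,0,0]],
    [0.3,[0,1,-15],[0,0,0]],
    [0.3,[0,1,-16],[0,0,0]],
    [0.3,[0,1,-16],[0,0,0]],
  ],
)

```text
time: 12.6
ee_pos: [0.6124, 0.1419, 0.0206]
tcp_rot: [180.0, 0.0, 178.6]
wrist_force: [-6.0, -0.3, 9.1]
opening: 0.0526
grasp_force: 54.2
```

```bash
python3 o.py
```

```text
{'time': 12.6, 'q': [13.049, 16.694, 0.225, 73.5, -0.001, 14.408], 'ee_pos': [0.612, 0.142, 0.021], 'tcp_rot': [179.994, 0.031, 178.642], 'wrist_force': [-5.993, -0.315, 9.076], 'torque': [-0.336, 1.148, 0.008], 'grasp_force': 54.192, 'opening': 0.053}
```

Contact came at the expected seated height (z about 20.5). I'll release and go over the spanner.

Emit:
step_arm(
  targets=[
    [0.72,[0,0,0],[0,0,0]],
    [0.72,[0,0,0],[0,0,0]],
    [0.72,[0,0,0],[0,0,0]],
    [0.72,[0,0,20],[0,0,0]],
    [0.72,[0,0,60],[0,0,0]],
    [0.8,[0,0,105],[0,0,-0.14]],
    [0.9,[0,0,150],[0,0,-0.28]],
    [1,[-10,8,190],[0,0,-0.42]],
  ],
)

```text
time: 13.4
ee_pos: [0.603, 0.1493, 0.2112]
tcp_rot: [180.0, 0.1, 154.2]
wrist_force: [0.2, 0.1, 0.1]
opening: 0.0853
grasp_force: 0.0
```

Emit:
step_arm(
  targets=[
    [1,[-15,15,20],[0,0,-0.14]],
    [1,[-35,30,40],[0,0,-0.28]],
    [1,[-55,45,40],[0,0,-0.42]],
    [1,[-75,62,40],[0,0,-0.56]],
    [1,[-95,80,40],[0,0,-0.7]],
    [1,[-115,95,40],[0,0,-0.84]],
    [1,[-127,108,40],[0,0,-0.98]],
    [1,[-127,108,40],[0,0,-1.12]],
  ],
)

```text
time: 14.2
ee_pos: [0.4743, 0.2593, 0.2495]
tcp_rot: [180.0, -0.0, 90.2]
wrist_force: [0.9, 0.2, 0.1]
opening: 0.0853
grasp_force: 0.0
```

Emit:
step_arm(
  targets=[
    [1,[0,0,0],[0,0,-0.14]],
    [1,[0,0,0],[0,0,-0.21]],
    [1,[0,0,0],[0,0,-0.21]],
    [1,[0,0,0],[0,0,-0.21]],
  ],
)

```text
time: 14.6
ee_pos: [0.4756, 0.2579, 0.2492]
tcp_rot: [-180.0, 0.0, 78.5]
wrist_force: [0.3, 0.8, -0.6]
opening: 0.0854
grasp_force: 0.0
```

Run:
```python
from h import *
im,d,p=snap('wrist','w5'); snap('top','top1'); import o
```

```text
{'time': 14.7, 'q': [28.467, 4.174, 11.229, 97.056, -0.002, 130.001], 'ee_pos': [0.476, 0.258, 0.249], 'tcp_rot': [180.0, 0.002, 78.466], 'wrist_force': [-0.682, -0.398, -0.727], 'torque': [0.028, 0.006, 0.002], 'grasp_force': 0.0, 'opening': 0.085}
```

View pics/w5.png

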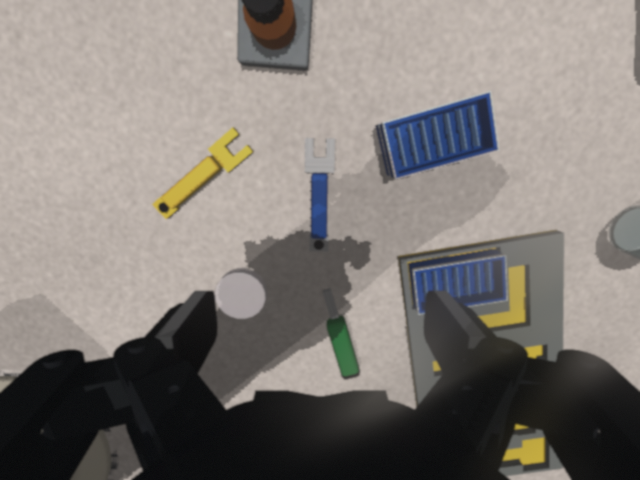

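The wrist view shows the slide tray in its cut-out at (460,283), the two remaining trays at (440,137), and the spanner vertical with its sleeve at (320,205).

```bash
cat >> h.py <<'E'
def grip(s,box,lo=14,hi=30):
    P=xyz(s)*1e3; z=P[...,2]; m=blob(roi((z>lo)&(z<hi),*box)); q=P[m]
    return rect(plane(s,m,.022)),rect(q[:,:2]),round(float(np.median(q[:,2])),1)
E
python3 - <<'E'
from h import *
s=load('w5'); print(grip(s,(300,165,340,245)))
print('slides',grip(s,(400,230,520,330),25,45))
P=xyz(s)*1e3; m=blob(roi((P[...,2]>4)&(P[...,2]<14),290,125,345,260)); print('thin',rect(plane(s,m,.008)))
t=load('top1'); m=blob(roi((xyz(t)[...,2]>.025)&(xyz(t)[...,2]<.045),262,180,305,240)); print(rect(plane(t,m,.033)))
E
```

```text
(([475.0, 258.2], [70.9, 17.6], 78.13), ([474.8, 257.7], [71.3, 17.7], 78.13), 21.7)
slides (([615.4, 137.7], [105.5, 60.1], -1.53), ([612.2, 141.8], [102.0, 56.1], -1.47), 32.6)
thin ([485.8, 309.7], [36.7, 31.6], 78.53)
([612.2, 142.5], [102.8, 54.9], -1.5)
```

Emit:
step_arm(
  targets=[
    [0.6,[-0.5,0,-50],[0,0,0]],
    [0.6,[-0.5,0,-100],[0,0,0]],
    [0.6,[-0.5,0,-150],[0,0,0]],
    [0.6,[-0.5,0,-190],[0,0,0]],
    [0.6,[-0.5,0,-220],[0,0,0]],
    [0.6,[-0.5,0,-238],[0,0,0]],
    [0.6,[-0.5,0,-238],[0,0,0]],
    [0.6,[-0.5,0,-238],[0,0,0]],
  ],
)

```text
time: 15.5
ee_pos: [0.4751, 0.2579, 0.0118]
tcp_rot: [-180.0, 0.0, 78.4]
wrist_force: [0.3, 1.2, 0.1]
opening: 0.0512
grasp_force: 0.0
```

Emit:
step_arm(
  targets=[
    [0,[0,0,0],[0,0,0]],
    [0,[0,0,0],[0,0,0]],
    [0,[0,0,0],[0,0,0]],
    [0,[0,0,0],[0,0,0]],
    [0,[0,0,0],[0,0,0]],
    [0,[0,0,0],[0,0,0]],
  ],
  force=60,
)

```text
time: 16.1
ee_pos: [0.4759, 0.2584, 0.0129]
tcp_rot: [179.9, -0.1, 78.4]
wrist_force: [-0.9, -0.9, 7.2]
opening: 0.0164
grasp_force: 59.4
```

```bash
python3 o.py
```

```text
{'time': 16.1, 'q': [28.498, 5.255, -13.9, 70.691, -0.003, 130.125], 'ee_pos': [0.476, 0.258, 0.013], 'tcp_rot': [179.881, -0.096, 78.373], 'wrist_force': [-0.898, -0.873, 7.174], 'torque': [-0.068, 0.155, -0.01], 'grasp_force': 59.351, 'opening': 0.016}
```

Emit:
step_arm(
  targets=[
    [0,[0,0,20],[0,0,0]],
    [0,[0,0,50],[0,0,0]],
    [0,[10,-20,85],[0,0,0.14]],
    [0,[25,-50,90],[0,0,0.28]],
    [0,[40,-85,90],[0,0,0.42]],
    [0,[55,-115,90],[0,0,0.56]],
    [0,[70,-150,90],[0,0,0.7]],
    [0,[85,-180,90],[0,0,0.84]],
  ],
)

```text
time: 16.9
ee_pos: [0.5605, 0.0763, 0.1016]
tcp_rot: [180.0, 0.0, 126.8]
wrist_force: [0.0, 0.0, -1.7]
opening: 0.0162
grasp_force: 59.0
```

Emit:
step_arm(
  targets=[
    [0,[15,-30,0],[0,0,0.14]],
    [0,[30,-60,0],[0,0,0.28]],
    [0,[45,-90,0],[0,0,0.42]],
    [0,[60,-125,0],[0,0,0.56]],
    [0,[77.5,-159.5,0],[0,0,0.7]],
    [0,[77.5,-159.5,-15],[0,0,0.84]],
    [0,[77.5,-159.5,-30],[0,0,0.914]],
    [0,[77.5,-159.5,-50],[0,0,0.914]],
  ],
)

```text
time: 17.7
ee_pos: [0.638, -0.0822, 0.0514]
tcp_rot: [-180.0, 0.1, 179.0]
wrist_force: [-0.8, -0.1, -1.1]
opening: 0.0159
grasp_force: 59.0
```

Emit:
step_arm(
  targets=[
    [0,[0,0,-10],[0,0,0]],
    [0,[0,0,-20],[0,0,0]],
    [0,[0,0,-20],[0,0,0]],
    [0,[0,0,-20],[0,0,0]],
  ],
)

```text
time: 18.1
ee_pos: [0.6377, -0.0815, 0.0319]
tcp_rot: [-180.0, 0.0, 178.9]
wrist_force: [-0.0, 0.4, -1.7]
opening: 0.0161
grasp_force: 59.0
```

Run:
```python
from h import *
im,d,p=snap('wrist','w6'); import o
cv2.imwrite('pics/c6.png',cv2.resize(im[100:300,220:420],None,fx=3,fy=3)[:,:,::-1])
```

```text
{'time': 18.15, 'q': [-7.287, 18.284, 3.514, 75.162, -0.001, -6.154], 'ee_pos': [0.638, -0.082, 0.032], 'tcp_rot': [-179.992, 0.067, 178.867], 'wrist_force': [0.401, 0.357, -1.314], 'torque': [0.043, -0.021, -0.023], 'grasp_force': 59.033, 'opening': 0.016}
```

View pics/c6.png

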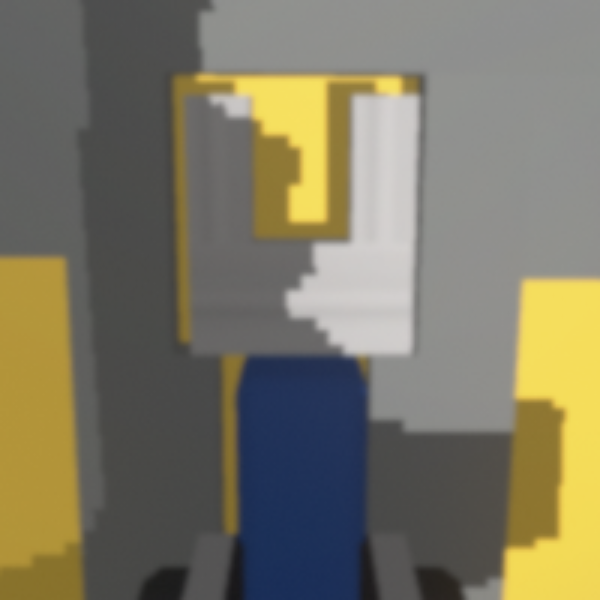

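The crop shows the spanner jaw above its cut-out: jaw columns 187–419 with its end at row 95, pocket columns 172–425 with its end at row 74. The jaw sits slightly to the right (+y).

```bash
cat >> h.py <<'E'
def pix(s,pts,z): # crop helper already in full px
    return np.round([world(s,u,v,z)[:2]*1e3 for u,v in pts],1).tolist()
E
python3 - <<'E'
from h import *
s=load('w6'); f=lambda L:[(220+a/3,100+b/3) for a,b in L]
print('tool',pix(s,f([(187,150),(419,150),(300,95)]),.0275)); print('pock',pix(s,f([(172,150),(425,150),(300,74)]),.015))
P=xyz(s)*1e3; print(P[175,285].round(1),P[175,350].round(1))
E
```

```text
tool [[574.1, -95.8], [574.7, -64.0], [567.2, -80.2]]
pock [[574.3, -99.3], [575.0, -61.8], [563.9, -80.1]]
[584.2 -95.1  27.9] [584.9 -67.8  26. ]
```

Emit:
step_arm(
  targets=[
    [0,[0,-0.6,-4],[0,0,0]],
    [0,[0,-0.6,-8],[0,0,0]],
    [0,[0,-0.6,-12],[0,0,0]],
    [0,[0,-0.6,-15],[0,0,0]],
    [0,[0,-0.6,-15],[0,0,0]],
    [0,[0,-0.6,-15],[0,0,0]],
  ],
)

```text
time: 18.75
ee_pos: [0.6375, -0.0822, 0.0179]
tcp_rot: [-180.0, 0.1, 178.9]
wrist_force: [-5.9, 1.3, 12.0]
opening: 0.0158
grasp_force: 60.5
```

```bash
python3 o.py
```

```text
{'time': 18.75, 'q': [-7.346, 18.647, 2.36, 73.662, -0.0, -6.211], 'ee_pos': [0.638, -0.082, 0.018], 'tcp_rot': [-179.994, 0.05, 178.864], 'wrist_force': [-5.937, 1.296, 12.029], 'torque': [0.153, 1.325, 0.015], 'grasp_force': 60.55, 'opening': 0.016}
```

Emit:
step_arm(
  targets=[
    [0.32,[0,0,0],[0,0,0]],
    [0.32,[0,0,0],[0,0,0]],
    [0.32,[0,0,0],[0,0,0]],
    [0.32,[0,0,15],[0,0,0]],
    [0.32,[0,0,50],[0,0,0]],
    [0.6,[0,0,95],[0,0,0.14]],
    [0.6,[-10,10,140],[0,0,0.28]],
    [0.6,[-25,25,180],[0,0,0.42]],
  ],
)

```text
time: 19.55
ee_pos: [0.6125, -0.0575, 0.1995]
tcp_rot: [-179.9, 0.1, -156.8]
wrist_force: [0.9, 0.0, -0.2]
opening: 0.0514
grasp_force: 0.0
```

Emit:
step_arm(
  targets=[
    [0.6,[-20,20,20],[0,0,0.14]],
    [0.6,[-40,40,40],[0,0,0.28]],
    [0.6,[-60,60,52],[0,0,0.42]],
    [0.6,[-80,80,52],[0,0,0.56]],
    [0.6,[-100,100,52],[0,0,0.7]],
    [0.6,[-125,120,52],[0,0,0.84]],
    [0.6,[-146,138,52],[0,0,0.98]],
    [0.6,[-146,138,52],[0,0,1.12]],
  ],
)

```text
time: 20.35
ee_pos: [0.4646, 0.0823, 0.2503]
tcp_rot: [-179.9, 0.0, -92.4]
wrist_force: [0.1, -0.5, 0.1]
opening: 0.0511
grasp_force: 0.0
```

Emit:
step_arm(
  targets=[
    [0.6,[0,0,0],[0,0,0.13]],
    [0.6,[0,0,0],[0,0,0.13]],
    [0.6,[0,0,0],[0,0,0.13]],
  ],
)

```text
time: 20.65
ee_pos: [0.4665, 0.0808, 0.249]
tcp_rot: [-180.0, 0.0, -85.7]
wrist_force: [0.7, 0.1, -0.8]
opening: 0.0513
grasp_force: 0.0
```

Run:
```python
from h import *
im,d,p=snap('wrist','w7'); import o
s=load('w7'); P=xyz(s)*1e3; z=P[...,2]
for b in((230,100,420,290),):
    m=roi((z>14)&(z<30),*b); n,l,st,_=cv2.connectedComponentsWithStats(m.astype(np.uint8))
    for i in range(1,n):
        if st[i,4]>60: print(st[i].tolist(),rect(plane(s,l==i,.022)),s['im'][l==i].mean(0).round())
```

```text
{'time': 20.7, 'q': [9.813, -5.07, 1.995, 97.035, 0.0, -84.52], 'ee_pos': [0.467, 0.081, 0.249], 'tcp_rot': [-179.97, 0.003, -85.667], 'wrist_force': [-0.572, 0.836, 0.007], 'torque': [0.019, 0.037, -0.066], 'grasp_force': 0.0, 'opening': 0.051}
[230, 100, 19, 183, 2338] ([554.8, 77.1], [195.9, 18.1], -89.55) [111. 111. 110.]
[309, 165, 23, 73, 1586] ([467.5, 75.6], [78.0, 23.6], -85.17) [58. 98. 65.]
[382, 265, 38, 25, 649] ([369.0, 154.6], [43.1, 29.2], 4.39) [181. 174. 173.]
```

View pics/w7.png

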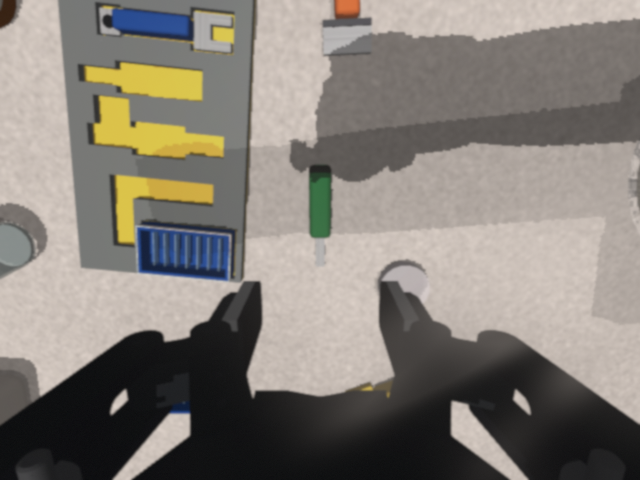

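The view shows the spanner seated at (150,24) and the screwdriver upright at (320,205), with its shaft toward the bottom and nothing near the fingers.

Emit:
step_arm(
  targets=[
    [0.6,[0.7,-3.3,-50],[0,0,0.008]],
    [0.6,[0.7,-3.3,-100],[0,0,0.008]],
    [0.6,[0.7,-3.3,-150],[0,0,0.008]],
    [0.6,[0.7,-3.3,-190],[0,0,0.008]],
    [0.6,[0.7,-3.3,-220],[0,0,0.008]],
    [0.6,[0.7,-3.3,-238],[0,0,0.008]],
    [0.6,[0.7,-3.3,-238],[0,0,0.008]],
    [0.6,[0.7,-3.3,-238],[0,0,0.008]],
  ],
)

```text
time: 21.5
ee_pos: [0.4675, 0.0774, 0.011]
tcp_rot: [-180.0, 0.0, -85.1]
wrist_force: [0.9, -1.1, -0.4]
opening: 0.0508
grasp_force: 0.0
```

Emit:
step_arm(
  targets=[
    [0,[0,0,0],[0,0,0]],
    [0,[0,0,0],[0,0,0]],
    [0,[0,0,0],[0,0,0]],
    [0,[0,0,0],[0,0,0]],
    [0,[0,0,0],[0,0,0]],
    [0,[0,0,0],[0,0,0]],
  ],
  force=60,
)

```text
time: 22.1
ee_pos: [0.4683, 0.0776, 0.0119]
tcp_rot: [-179.8, 0.0, -85.0]
wrist_force: [-0.7, -0.9, 6.2]
opening: 0.0222
grasp_force: 59.4
```

```bash
python3 o.py
```

```text
{'time': 22.1, 'q': [9.418, -3.81, -23.171, 70.485, -0.004, -85.571], 'ee_pos': [0.468, 0.078, 0.012], 'tcp_rot': [-179.846, 0.008, -85.011], 'wrist_force': [-0.664, -0.856, 6.17], 'torque': [-0.078, 0.17, 0.033], 'grasp_force': 59.419, 'opening': 0.022}
```

Emit:
step_arm(
  targets=[
    [0,[0,0,20],[0,0,0]],
    [0,[0,0,50],[0,0,0]],
    [0,[8,-6,85],[0,0,-0.14]],
    [0,[20,-14,90],[0,0,-0.28]],
    [0,[35,-24,90],[0,0,-0.42]],
    [0,[50,-34,90],[0,0,-0.56]],
    [0,[65,-44,90],[0,0,-0.7]],
    [0,[80,-54,90],[0,0,-0.84]],
  ],
)

```text
time: 22.9
ee_pos: [0.548, 0.0231, 0.1008]
tcp_rot: [-180.0, 0.0, -133.5]
wrist_force: [0.2, -0.2, -1.4]
opening: 0.0219
grasp_force: 59.4
```

Emit:
step_arm(
  targets=[
    [0,[20,-12,0],[0,0,-0.14]],
    [0,[40,-24,0],[0,0,-0.28]],
    [0,[60,-36,0],[0,0,-0.42]],
    [0,[80,-48,0],[0,0,-0.56]],
    [0,[91.7,-56.1,0],[0,0,-0.7]],
    [0,[91.7,-56.1,-15],[0,0,-0.839]],
    [0,[91.7,-56.1,-30],[0,0,-0.839]],
    [0,[91.7,-56.1,-50],[0,0,-0.839]],
  ],
)

```text
time: 23.7
ee_pos: [0.6392, -0.0326, 0.0501]
tcp_rot: [180.0, 0.1, 179.0]
wrist_force: [0.2, -0.6, -1.9]
opening: 0.0221
grasp_force: 59.4
```

Emit:
step_arm(
  targets=[
    [0,[0,0,-10],[0,0,0]],
    [0,[0,0,-20],[0,0,0]],
    [0,[0,0,-20],[0,0,0]],
    [0,[0,0,-20],[0,0,0]],
  ],
)

```text
time: 24.1
ee_pos: [0.6391, -0.0325, 0.0308]
tcp_rot: [180.0, 0.0, 178.9]
wrist_force: [0.3, 0.2, -1.5]
opening: 0.0223
grasp_force: 59.4
```

Run:
```python
from h import *
im,d,p=snap('wrist','w8'); import o
s=load('w8')
cv2.imwrite('pics/c8.png',cv2.resize(im[100:300,220:420],None,fx=3,fy=3)[:,:,::-1])
# butt side not visible; print row profiles of yellow & steel across the pocket rows
hsv=cv2.cvtColor(im,cv2.COLOR_RGB2HSV); print(o.o['ee_pos'])
```

```text
{'time': 24.15, 'q': [-2.915, 17.907, 2.922, 74.948, -0.001, -1.76], 'ee_pos': [0.639, -0.033, 0.031], 'tcp_rot': [-179.997, 0.067, 178.846], 'wrist_force': [0.205, -0.348, -1.412], 'torque': [0.019, 0.004, 0.001], 'grasp_force': 59.376, 'opening': 0.022}
[ 0.63933253 -0.03255622  0.03117486]
```

View pics/c8.png

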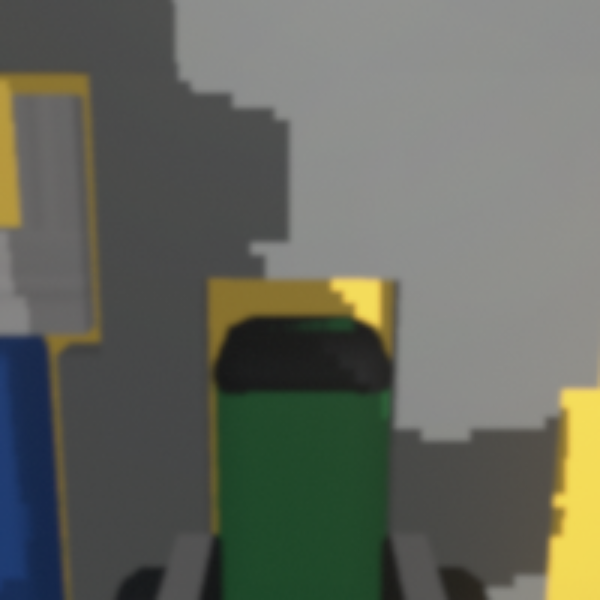

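The crop shows the green grip centred over its cut-out: grip columns 215–391, pocket columns 207–400. The butt is inside the near edge, so I'll lower it.

Emit:
step_arm(
  targets=[
    [0,[0,0,-4],[0,0,0]],
    [0,[0,0,-8],[0,0,0]],
    [0,[0,0,-12],[0,0,0]],
    [0,[0,0,-15],[0,0,0]],
    [0,[0,0,-15],[0,0,0]],
    [0,[0,0,-15],[0,0,0]],
  ],
)

```text
time: 24.75
ee_pos: [0.6389, -0.0326, 0.017]
tcp_rot: [-180.0, 0.1, 178.8]
wrist_force: [-6.9, 1.0, 12.1]
opening: 0.0219
grasp_force: 61.0
```

```bash
python3 o.py
python3 - <<'E'
from h import *
s=load('w8'); print(pix(s,[(320,192.7)],.015),[pix(s,[(320,206)],z) for z in(.02,.031,.042)])
E
```

```text
{'time': 24.75, 'q': [-2.921, 18.262, 1.773, 73.459, -0.001, -1.732], 'ee_pos': [0.639, -0.033, 0.017], 'tcp_rot': [-179.998, 0.052, 178.811], 'wrist_force': [-6.862, 0.96, 12.058], 'torque': [0.04, 1.358, 0.001], 'grasp_force': 60.959, 'opening': 0.022}
[[594.8, -31.7]] [[[600.0, -31.8]], [[598.1, -31.7]], [[596.1, -31.7]]]
```

Emit:
step_arm(
  targets=[
    [0.38,[0,0,0],[0,0,0]],
    [0.38,[0,0,0],[0,0,0]],
    [0.38,[0,0,0],[0,0,0]],
    [0.38,[0,0,15],[0,0,0]],
    [0.38,[0,0,50],[0,0,0]],
    [0.6,[0,0,95],[0,0,0.14]],
    [0.6,[-10,-5,140],[0,0,0.28]],
    [0.6,[-25,-12,180],[0,0,0.42]],
  ],
)

```text
time: 25.55
ee_pos: [0.6139, -0.0445, 0.1985]
tcp_rot: [-180.0, 0.1, -156.8]
wrist_force: [0.6, 0.0, 0.1]
opening: 0.0513
grasp_force: 0.0
```

Emit:
step_arm(
  targets=[
    [0.6,[-20,-8,20],[0,0,0.14]],
    [0.6,[-40,-16,40],[0,0,0.28]],
    [0.6,[-60,-24,52],[0,0,0.42]],
    [0.6,[-80,-32,52],[0,0,0.56]],
    [0.6,[-100,-40,52],[0,0,0.7]],
    [0.6,[-125,-50,52],[0,0,0.84]],
    [0.6,[-149,-60,52],[0,0,0.98]],
    [0.6,[-149,-60,52],[0,0,1.12]],
  ],
)

```text
time: 26.35
ee_pos: [0.4628, -0.1054, 0.2493]
tcp_rot: [-179.9, -0.0, -92.7]
wrist_force: [1.5, 0.8, 0.2]
opening: 0.0512
grasp_force: 0.0
```

Emit:
step_arm(
  targets=[
    [0.6,[0,0,0],[0,0,0.14]],
    [0.6,[0,0,0],[0,0,0.2]],
    [0.6,[0,0,0],[0,0,0.2]],
    [0.6,[0,0,0],[0,0,0.2]],
  ],
)

```text
time: 26.75
ee_pos: [0.4649, -0.1046, 0.248]
tcp_rot: [-180.0, -0.0, -81.6]
wrist_force: [-0.6, 0.6, -0.9]
opening: 0.0513
grasp_force: 0.0
```

```bash
cat > g.py <<'E'
import sys
from h import *
im,d,p=snap('wrist',sys.argv[1]); import o
s=load(sys.argv[1]); P=xyz(s)*1e3; z=P[...,2]
m=roi((z>14)&(z<30),230,100,420,290); n,l,st,_=cv2.connectedComponentsWithStats(m.astype(np.uint8))
for i in range(1,n):
    if st[i,4]>60: print(st[i].tolist(),rect(plane(s,l==i,.022)),s['im'][l==i].mean(0).round())
m=roi((z>4)&(z<13),230,100,420,290); n,l,st,_=cv2.connectedComponentsWithStats(m.astype(np.uint8))
for i in range(1,n):
    if st[i,4]>100: print('thin',st[i].tolist(),rect(plane(s,l==i,.008)))
E
python3 g.py w9
```

```text
{'time': 26.8, 'q': [-12.677, -4.688, 2.239, 96.896, 0.001, -111.075], 'ee_pos': [0.465, -0.105, 0.248], 'tcp_rot': [-179.97, -0.01, -81.602], 'wrist_force': [-0.202, 0.025, 0.001], 'torque': [0.015, 0.007, 0.032], 'grasp_force': 0.0, 'opening': 0.051}
[319, 125, 26, 84, 1887] ([460.1, -147.2], [85.4, 23.7], -83.13) [124.  75.  52.]
[230, 138, 24, 152, 2016] ([548.4, -79.5], [167.1, 23.5], -85.48) [117. 117. 115.]
thin [237, 142, 19, 148, 219] ([546.7, -75.5], [171.3, 2.7], 88.65)
thin [308, 206, 44, 28, 1100] ([452.9, -89.3], [48.1, 30.3], 6.56)
```

The scraper was knocked about 42 mm in -y; it is now at (460,-146) with yaw 97°, and its blade position agrees. I'll follow it.

Emit:
step_arm(
  targets=[
    [0.6,[-5,-41,-40],[0,0,-0.027]],
    [0.6,[-5,-41,-90],[0,0,-0.027]],
    [0.6,[-5,-41,-140],[0,0,-0.027]],
    [0.6,[-5,-41,-185],[0,0,-0.027]],
    [0.6,[-5,-41,-218],[0,0,-0.027]],
    [0.6,[-5,-41,-237],[0,0,-0.027]],
    [0.6,[-5,-41,-237],[0,0,-0.027]],
    [0.6,[-5,-41,-237],[0,0,-0.027]],
  ],
)

```text
time: 27.6
ee_pos: [0.4602, -0.1456, 0.0111]
tcp_rot: [-180.0, -0.0, -83.1]
wrist_force: [0.2, 0.0, 0.6]
opening: 0.0511
grasp_force: 0.0
```

Emit:
step_arm(
  targets=[
    [0,[0,0,0],[0,0,0]],
    [0,[0,0,0],[0,0,0]],
    [0,[0,0,0],[0,0,0]],
    [0,[0,0,0],[0,0,0]],
    [0,[0,0,0],[0,0,0]],
    [0,[0,0,0],[0,0,0]],
  ],
  force=60,
)

```text
time: 28.2
ee_pos: [0.461, -0.1459, 0.0121]
tcp_rot: [-179.8, -0.1, -83.1]
wrist_force: [-0.7, -0.3, 6.0]
opening: 0.0223
grasp_force: 59.5
```

```bash
python3 o.py
```

```text
{'time': 28.2, 'q': [-17.565, -2.596, -21.993, 70.432, 0.0, -114.513], 'ee_pos': [0.461, -0.146, 0.012], 'tcp_rot': [-179.844, -0.071, -83.052], 'wrist_force': [-0.677, -0.275, 6.047], 'torque': [0.109, 0.142, 0.038], 'grasp_force': 59.475, 'opening': 0.022}
```

Emit:
step_arm(
  targets=[
    [0,[0,0,20],[0,0,0]],
    [0,[0,0,50],[0,0,0]],
    [0,[8,0,85],[0,0,-0.14]],
    [0,[20,2,90],[0,0,-0.28]],
    [0,[35,4,90],[0,0,-0.42]],
    [0,[50,6,90],[0,0,-0.56]],
    [0,[65,8,90],[0,0,-0.7]],
    [0,[80,10,90],[0,0,-0.84]],
  ],
)

```text
time: 29.0
ee_pos: [0.5408, -0.1355, 0.101]
tcp_rot: [-180.0, 0.0, -131.5]
wrist_force: [0.3, 0.5, -0.8]
opening: 0.0222
grasp_force: 59.2
```

Emit:
step_arm(
  targets=[
    [0,[20,2,0],[0,0,-0.14]],
    [0,[40,4,0],[0,0,-0.28]],
    [0,[60,4.2,0],[0,0,-0.42]],
    [0,[80,4.2,0],[0,0,-0.56]],
    [0,[96.7,4.2,0],[0,0,-0.7]],
    [0,[96.7,4.2,-15],[0,0,-0.84]],
    [0,[96.7,4.2,-30],[0,0,-0.875]],
    [0,[96.7,4.2,-50],[0,0,-0.875]],
  ],
)

```text
time: 29.8
ee_pos: [0.6375, -0.1315, 0.051]
tcp_rot: [-180.0, 0.1, 178.6]
wrist_force: [-0.2, -1.0, -0.5]
opening: 0.0222
grasp_force: 59.2
```

Emit:
step_arm(
  targets=[
    [0,[0,0,-10],[0,0,0]],
    [0,[0,0,-20],[0,0,0]],
    [0,[0,0,-20],[0,0,0]],
    [0,[0,0,-20],[0,0,0]],
  ],
)

```text
time: 30.2
ee_pos: [0.6369, -0.1314, 0.0309]
tcp_rot: [-180.0, 0.0, 178.7]
wrist_force: [-0.3, 0.8, -0.7]
opening: 0.0227
grasp_force: 59.2
```

Run:
```python
from h import *
im,d,p=snap('wrist','w10'); import o
cv2.imwrite('pics/c10.png',cv2.resize(im[100:300,220:420],None,fx=3,fy=3)[:,:,::-1])
```

```text
{'time': 30.25, 'q': [-11.663, 19.3, 4.689, 75.321, -0.001, -10.358], 'ee_pos': [0.637, -0.132, 0.031], 'tcp_rot': [-179.987, 0.066, 178.695], 'wrist_force': [0.439, -0.906, 0.12], 'torque': [0.011, -0.062, 0.013], 'grasp_force': 59.216, 'opening': 0.022}
```

View pics/c10.png

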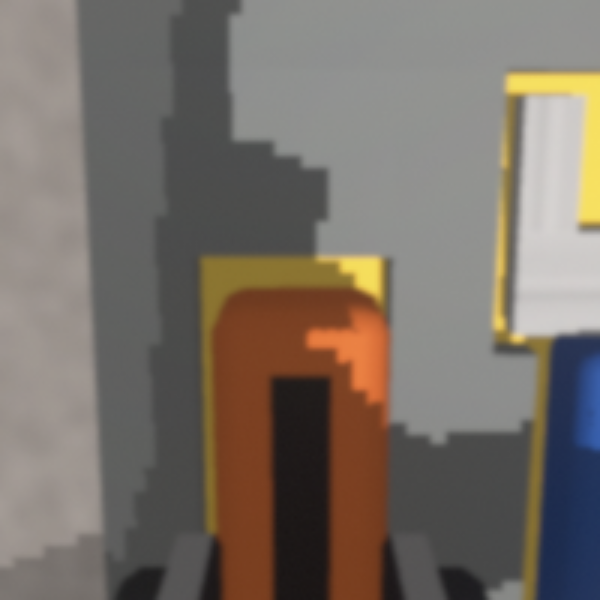

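The crop shows the orange grip (columns 213–388) about 0.6 mm to the +y side of its pocket (columns 200–392). I'll correct that and lower.

Emit:
step_arm(
  targets=[
    [0,[0,-0.6,-4],[0,0,0]],
    [0,[0,-0.6,-8],[0,0,0]],
    [0,[0,-0.6,-12],[0,0,0]],
    [0,[0,-0.6,-15],[0,0,0]],
    [0,[0,-0.6,-15],[0,0,0]],
    [0,[0,-0.6,-15],[0,0,0]],
  ],
)

```text
time: 30.85
ee_pos: [0.6366, -0.132, 0.0172]
tcp_rot: [-180.0, 0.1, 178.7]
wrist_force: [-6.6, 1.6, 13.6]
opening: 0.0221
grasp_force: 60.9
```

```bash
python3 o.py
```

```text
{'time': 30.85, 'q': [-11.714, 19.649, 3.552, 73.844, -0.002, -10.406], 'ee_pos': [0.637, -0.132, 0.017], 'tcp_rot': [-179.988, 0.058, 178.692], 'wrist_force': [-6.607, 1.577, 13.601], 'torque': [0.195, 1.355, -0.008], 'grasp_force': 60.874, 'opening': 0.022}
```

Emit:
step_arm(
  targets=[
    [0.38,[0,0,0],[0,0,0]],
    [0.38,[0,0,0],[0,0,0]],
    [0.38,[0,0,0],[0,0,0]],
    [0.38,[0,0,15],[0,0,0]],
    [0.38,[0,0,50],[0,0,0]],
    [0.6,[0,0,95],[0,0,-0.14]],
    [0.6,[-3,-10,140],[0,0,-0.28]],
    [0.6,[-6,-25,180],[0,0,-0.42]],
  ],
)

```text
time: 31.65
ee_pos: [0.6306, -0.1566, 0.199]
tcp_rot: [180.0, 0.1, 154.4]
wrist_force: [1.1, 0.5, 0.2]
opening: 0.0512
grasp_force: 0.0
```

Emit:
step_arm(
  targets=[
    [0.6,[-6,-20,20],[0,0,-0.14]],
    [0.6,[-12,-45,40],[0,0,-0.28]],
    [0.6,[-18,-70,52],[0,0,-0.42]],
    [0.6,[-24,-95,52],[0,0,-0.56]],
    [0.6,[-30,-120,52],[0,0,-0.7]],
    [0.6,[-40,-150,52],[0,0,-0.84]],
    [0.6,[-48,-177,52],[0,0,-0.98]],
    [0.6,[-48,-177,52],[0,0,-1.12]],
  ],
)

```text
time: 32.45
ee_pos: [0.5812, -0.3371, 0.248]
tcp_rot: [180.0, 0.0, 89.9]
wrist_force: [0.4, -0.1, 0.6]
opening: 0.0511
grasp_force: 0.0
```

Emit:
step_arm(
  targets=[
    [0.6,[0,0,0],[0,0,0]],
    [0.6,[0,0,0],[0,0,0]],
    [0.6,[0,0,0],[0,0,0]],
  ],
)

```text
time: 32.75
ee_pos: [0.5829, -0.3334, 0.2477]
tcp_rot: [180.0, 0.0, 90.7]
wrist_force: [0.7, 0.0, 0.1]
opening: 0.0515
grasp_force: 0.0
```

```bash
python3 g.py w11
```

```text
{'time': 32.8, 'q': [-29.766, 23.62, 34.35, 100.711, 0.002, 59.579], 'ee_pos': [0.583, -0.333, 0.248], 'tcp_rot': [179.982, 0.008, 90.655], 'wrist_force': [-0.224, 0.352, 0.551], 'torque': [0.028, 0.033, 0.007], 'grasp_force': 0.0, 'opening': 0.051}
[230, 140, 15, 78, 589] ([495.8, -306.2], [80.4, 15.1], 86.8) [86. 63. 46.]
[311, 185, 27, 47, 1186] ([587.4, -335.1], [50.3, 27.8], 89.09) [63. 74. 61.]
thin [230, 128, 16, 87, 179] ([492.8, -299.5], [92.6, 2.9], -82.21)
thin [312, 147, 24, 39, 572] ([585.6, -291.4], [40.0, 25.2], -86.81)
thin [292, 231, 39, 35, 1099] ([573.3, -384.3], [43.3, 41.2], -0.51)
```

View pics/w11.png

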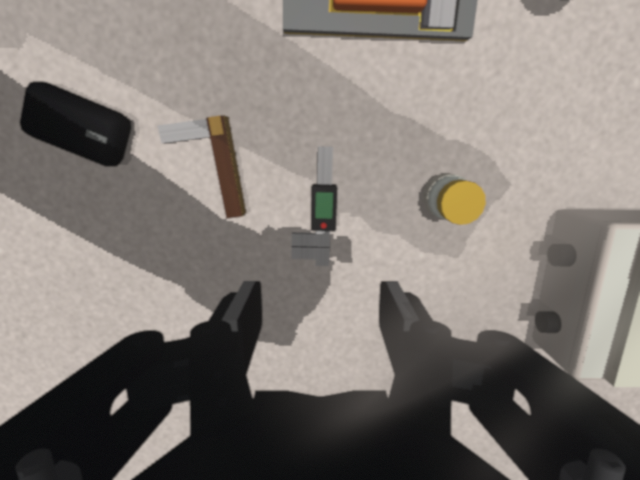

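The view shows the caliper at (324,207) with its jaws at the lower left (310,245), the square at (228,167) and the scraper seated at the top. The jar at (462,202) is clear of the fingers.

Emit:
step_arm(
  targets=[
    [0.6,[4.5,-1.8,-40],[0,0,-0.028]],
    [0.6,[4.5,-1.8,-90],[0,0,-0.028]],
    [0.6,[4.5,-1.8,-140],[0,0,-0.028]],
    [0.6,[4.5,-1.8,-185],[0,0,-0.028]],
    [0.6,[4.5,-1.8,-218],[0,0,-0.028]],
    [0.6,[4.5,-1.8,-237],[0,0,-0.028]],
    [0.6,[4.5,-1.8,-237],[0,0,-0.028]],
    [0.6,[4.5,-1.8,-237],[0,0,-0.028]],
  ],
)

```text
time: 33.6
ee_pos: [0.5875, -0.3355, 0.0111]
tcp_rot: [180.0, 0.0, 88.9]
wrist_force: [0.7, -0.5, 1.0]
opening: 0.0512
grasp_force: 0.0
```

Emit:
step_arm(
  targets=[
    [0,[0,0,0],[0,0,0]],
    [0,[0,0,0],[0,0,0]],
    [0,[0,0,0],[0,0,0]],
    [0,[0,0,0],[0,0,0]],
    [0,[0,0,0],[0,0,0]],
    [0,[0,0,0],[0,0,0]],
  ],
  force=60,
)

```text
time: 34.2
ee_pos: [0.5883, -0.3363, 0.0127]
tcp_rot: [179.8, 0.1, 88.9]
wrist_force: [-0.0, 0.9, 5.9]
opening: 0.026
grasp_force: 60.1
```

```bash
python3 o.py
```

```text
{'time': 34.2, 'q': [-29.761, 23.348, 7.868, 74.314, 0.009, 61.367], 'ee_pos': [0.588, -0.336, 0.013], 'tcp_rot': [179.815, 0.091, 88.872], 'wrist_force': [-0.021, 0.932, 5.916], 'torque': [0.104, 0.083, 0.051], 'grasp_force': 60.051, 'opening': 0.026}
```

Emit:
step_arm(
  targets=[
    [0,[0,0,20],[0,0,0]],
    [0,[0,0,50],[0,0,0]],
    [0,[4,20,85],[0,0,0.14]],
    [0,[9,50,90],[0,0,0.28]],
    [0,[14,85,90],[0,0,0.42]],
    [0,[19,120,90],[0,0,0.56]],
    [0,[24,155,90],[0,0,0.7]],
    [0,[29,190,90],[0,0,0.84]],
  ],
)

```text
time: 35.0
ee_pos: [0.6164, -0.1445, 0.1011]
tcp_rot: [180.0, 0.1, 137.3]
wrist_force: [-0.1, 0.2, -1.2]
opening: 0.0262
grasp_force: 59.4
```

Emit:
step_arm(
  targets=[
    [0,[5,35,0],[0,0,0.14]],
    [0,[10,70,0],[0,0,0.28]],
    [0,[15,105,0],[0,0,0.42]],
    [0,[20,140,0],[0,0,0.56]],
    [0,[24.1,170.2,0],[0,0,0.7]],
    [0,[24.1,170.2,-15],[0,0,0.722]],
    [0,[24.1,170.2,-30],[0,0,0.722]],
    [0,[24.1,170.2,-50],[0,0,0.722]],
  ],
)

```text
time: 35.8
ee_pos: [0.6403, 0.0236, 0.0497]
tcp_rot: [-180.0, 0.0, 178.2]
wrist_force: [-0.9, 0.2, -1.7]
opening: 0.026
grasp_force: 59.4
```

Emit:
step_arm(
  targets=[
    [0,[0,0,-10],[0,0,0]],
    [0,[0,0,-20],[0,0,0]],
    [0,[0,0,-20],[0,0,0]],
    [0,[0,0,-20],[0,0,0]],
  ],
)

```text
time: 36.2
ee_pos: [0.6403, 0.024, 0.0306]
tcp_rot: [-180.0, 0.0, 178.3]
wrist_force: [-0.9, -0.4, -1.0]
opening: 0.0262
grasp_force: 59.4
```

Run:
```python
from h import *
im,d,p=snap('wrist','w12'); import o
cv2.imwrite('pics/c12.png',cv2.resize(im[100:300,220:420],None,fx=3,fy=3)[:,:,::-1])
```

```text
{'time': 36.25, 'q': [2.157, 18.042, 3.079, 74.978, -0.002, 3.842], 'ee_pos': [0.641, 0.024, 0.031], 'tcp_rot': [179.998, 0.058, 178.316], 'wrist_force': [0.716, 0.032, -1.088], 'torque': [0.013, 0.029, -0.002], 'grasp_force': 59.396, 'opening': 0.026}
```

View pics/c12.png

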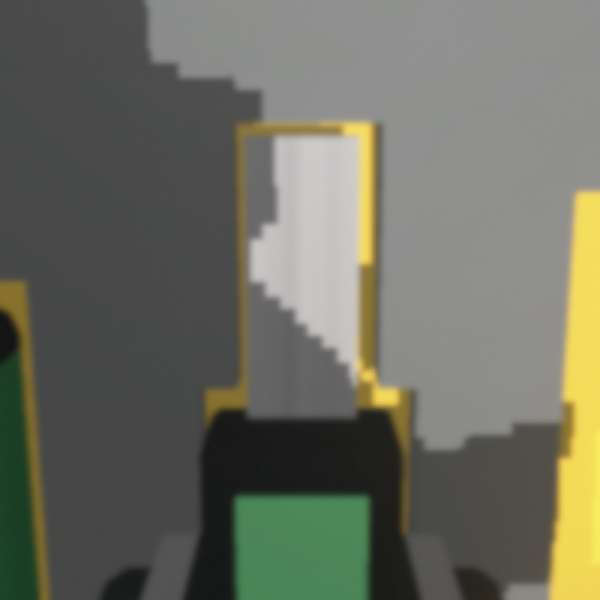

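The crop shows the caliper about 1.1 mm to the -y side (beam 246–359 in pocket 236–383). I'll check the end gap at rows 122 and 135.

Run:
```python
from h import *
s=load('w12'); f=lambda L:[(220+a/3,100+b/3) for a,b in L]
print('tool',pix(s,f([(246,200),(359,200),(302,135)]),.0265)); print('pock',pix(s,f([(236,200),(383,200),(310,122)]),.015))
```

```text
tool [[583.5, 18.2], [583.9, 33.8], [575.0, 26.2]]
pock [[584.2, 16.1], [584.8, 38.0], [573.3, 27.4]]
```

Emit:
step_arm(
  targets=[
    [0,[1,1.1,-3],[0,0,0.003]],
    [0,[1,1.1,-8],[0,0,0.003]],
    [0,[1,1.1,-12],[0,0,0.003]],
    [0,[1,1.1,-15],[0,0,0.003]],
    [0,[1,1.1,-15],[0,0,0.003]],
    [0,[1,1.1,-15],[0,0,0.003]],
  ],
)

```text
time: 36.85
ee_pos: [0.6413, 0.0256, 0.0176]
tcp_rot: [180.0, 0.1, 178.5]
wrist_force: [-8.3, -0.1, 16.3]
opening: 0.0262
grasp_force: 61.5
```

```bash
python3 o.py
```

```text
{'time': 36.85, 'q': [2.282, 18.491, 2.133, 73.562, 0.003, 3.756], 'ee_pos': [0.641, 0.026, 0.018], 'tcp_rot': [179.992, 0.08, 178.526], 'wrist_force': [-8.315, -0.148, 16.336], 'torque': [0.036, 1.75, 0.009], 'grasp_force': 61.482, 'opening': 0.026}
```

Emit:
step_arm(
  targets=[
    [0.42,[0,0,0],[0,0,0]],
    [0.42,[0,0,0],[0,0,0]],
    [0.42,[0,0,0],[0,0,0]],
    [0.42,[0,0,15],[0,0,0]],
    [0.42,[0,0,50],[0,0,0]],
    [0.6,[0,0,95],[0,0,0.14]],
    [0.6,[-8,-15,140],[0,0,0.28]],
    [0.6,[-23,-45,180],[0,0,0.42]],
  ],
)

```text
time: 37.65
ee_pos: [0.6191, -0.0174, 0.1969]
tcp_rot: [-180.0, 0.1, -157.0]
wrist_force: [-0.2, -0.8, 0.8]
opening: 0.0512
grasp_force: 0.0
```

Emit:
step_arm(
  targets=[
    [0.6,[-18,-40,20],[0,0,0.14]],
    [0.6,[-36,-80,40],[0,0,0.28]],
    [0.6,[-54,-120,52],[0,0,0.42]],
    [0.6,[-72,-160,52],[0,0,0.56]],
    [0.6,[-90,-200,52],[0,0,0.7]],
    [0.6,[-112,-240,52],[0,0,0.84]],
    [0.6,[-135,-282,52],[0,0,0.98]],
    [0.6,[-135,-282,52],[0,0,1.12]],
  ],
)

```text
time: 38.45
ee_pos: [0.4813, -0.3042, 0.2467]
tcp_rot: [-180.0, -0.1, -93.2]
wrist_force: [0.5, 1.0, 0.1]
opening: 0.0516
grasp_force: 0.0
```

Emit:
step_arm(
  targets=[
    [0.6,[0,0,0],[0,0,0.14]],
    [0.6,[0,0,0],[0,0,0.197]],
    [0.6,[0,0,0],[0,0,0.197]],
    [0.6,[0,0,0],[0,0,0.197]],
  ],
)

```text
time: 38.85
ee_pos: [0.4839, -0.3002, 0.2462]
tcp_rot: [-180.0, -0.0, -82.1]
wrist_force: [0.7, -0.6, 0.6]
opening: 0.0513
grasp_force: 0.0
```

```bash
python3 g.py w13
```

```text
{'time': 38.9, 'q': [-31.808, 8.039, 15.082, 97.015, 0.001, -129.759], 'ee_pos': [0.484, -0.3, 0.246], 'tcp_rot': [-179.978, -0.017, -82.05], 'wrist_force': [1.116, 0.471, 0.112], 'torque': [0.01, 0.013, 0.023], 'grasp_force': 0.0, 'opening': 0.051}
[313, 163, 17, 97, 1637] ([482.4, -294.4], [104.7, 17.8], -82.03) [96. 72. 56.]
[401, 232, 19, 47, 522] ([377.9, -259.7], [53.8, 20.1], -77.76) [48. 45. 45.]
thin [330, 240, 49, 16, 770] ([439.1, -256.8], [55.0, 17.9], 7.98)
```

Emit:
step_arm(
  targets=[
    [0.6,[-1.8,8.3,-40],[0,0,0]],
    [0.6,[-1.8,8.3,-90],[0,0,0]],
    [0.6,[-1.8,8.3,-140],[0,0,0]],
    [0.6,[-1.8,8.3,-185],[0,0,0]],
    [0.6,[-1.8,8.3,-218],[0,0,0]],
    [0.6,[-1.8,8.3,-235],[0,0,0]],
    [0.6,[-1.8,8.3,-235],[0,0,0]],
    [0.6,[-1.8,8.3,-235],[0,0,0]],
  ],
)

```text
time: 39.7
ee_pos: [0.4824, -0.292, 0.0114]
tcp_rot: [-180.0, -0.0, -82.0]
wrist_force: [0.5, -0.5, 0.3]
opening: 0.0514
grasp_force: 0.0
```

Emit:
step_arm(
  targets=[
    [0,[0,0,0],[0,0,0]],
    [0,[0,0,0],[0,0,0]],
    [0,[0,0,0],[0,0,0]],
    [0,[0,0,0],[0,0,0]],
    [0,[0,0,0],[0,0,0]],
    [0,[0,0,0],[0,0,0]],
  ],
  force=60,
)

```text
time: 40.3
ee_pos: [0.4829, -0.2924, 0.0123]
tcp_rot: [-179.9, -0.1, -82.0]
wrist_force: [-0.6, 1.0, 5.5]
opening: 0.0159
grasp_force: 59.8
```

```bash
python3 o.py
```

```text
{'time': 40.3, 'q': [-31.198, 8.339, -10.58, 70.933, 0.003, -129.236], 'ee_pos': [0.483, -0.292, 0.012], 'tcp_rot': [-179.883, -0.092, -81.962], 'wrist_force': [-0.593, 1.042, 5.453], 'torque': [0.113, 0.079, -0.033], 'grasp_force': 59.801, 'opening': 0.016}
```

Emit:
step_arm(
  targets=[
    [0,[0,0,20],[0,0,0]],
    [0,[0,0,50],[0,0,0]],
    [0,[8,20,85],[0,0,-0.14]],
    [0,[20,50,90],[0,0,-0.28]],
    [0,[35,85,90],[0,0,-0.42]],
    [0,[50,120,90],[0,0,-0.56]],
    [0,[65,155,90],[0,0,-0.7]],
    [0,[80,190,90],[0,0,-0.84]],
  ],
)

```text
time: 41.1
ee_pos: [0.5625, -0.1005, 0.1009]
tcp_rot: [-180.0, 0.0, -130.4]
wrist_force: [0.4, -0.5, -2.4]
opening: 0.0162
grasp_force: 59.0
```

Emit:
step_arm(
  targets=[
    [0,[16,36,0],[0,0,-0.14]],
    [0,[32,72,0],[0,0,-0.28]],
    [0,[48,108,0],[0,0,-0.42]],
    [0,[64,144,0],[0,0,-0.56]],
    [0,[80.2,179,0],[0,0,-0.7]],
    [0,[80.2,179,-10],[0,0,-0.84]],
    [0,[80.2,179,-20],[0,0,-0.894]],
    [0,[80.2,179,-30],[0,0,-0.894]],
  ],
)

```text
time: 41.9
ee_pos: [0.6423, 0.0775, 0.0701]
tcp_rot: [-180.0, -0.0, 178.7]
wrist_force: [-0.5, -1.0, -3.0]
opening: 0.0158
grasp_force: 59.1
```

Emit:
step_arm(
  targets=[
    [0,[0,0,-20],[0,0,0]],
    [0,[0,0,-38],[0,0,0]],
    [0,[0,0,-38],[0,0,0]],
    [0,[0,0,-38],[0,0,0]],
  ],
)

```text
time: 42.3
ee_pos: [0.6421, 0.0768, 0.0328]
tcp_rot: [-180.0, -0.0, 178.7]
wrist_force: [1.4, 0.4, -1.4]
opening: 0.0162
grasp_force: 59.1
```

Run:
```python
from h import *
im,d,p=snap('wrist','w14'); import o
cv2.imwrite('pics/c14.png',cv2.resize(im[100:300,220:420],None,fx=3,fy=3)[:,:,::-1])
```

```text
{'time': 42.35, 'q': [6.825, 18.807, 4.33, 75.465, 0.0, 8.102], 'ee_pos': [0.643, 0.077, 0.034], 'tcp_rot': [179.992, 0.057, 178.722], 'wrist_force': [0.478, -0.875, -1.911], 'torque': [-0.018, 0.019, 0.001], 'grasp_force': 59.059, 'opening': 0.016}
```

View pics/c14.png

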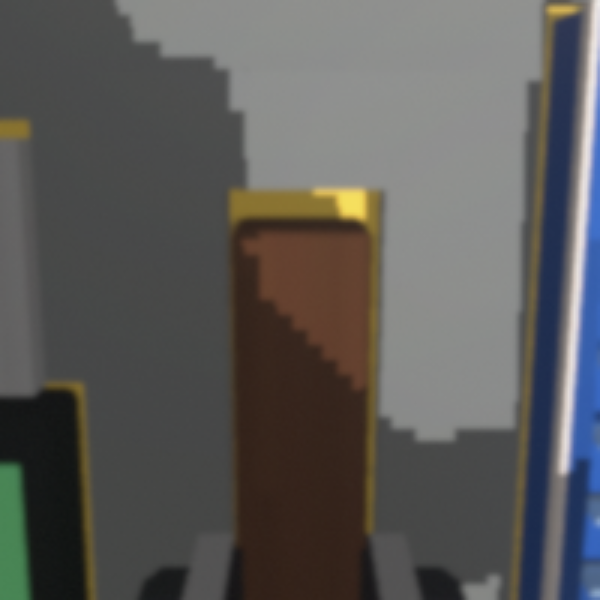

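Run:
```python
from h import *
s=load('w14'); f=lambda L:[(220+a/3,100+b/3) for a,b in L]
for z in (.022,.032,.043): print('tool',pix(s,f([(234,260),(371,260),(302,220),(302,231)]),z))
print('pock',pix(s,f([(230,260),(383,260),(307,188)]),.015))
```

```text
tool [[594.3, 68.1], [594.7, 88.2], [588.7, 78.2], [590.3, 78.2]]
tool [[593.1, 68.8], [593.5, 87.6], [587.8, 78.2], [589.3, 78.2]]
tool [[591.7, 69.5], [592.1, 86.9], [586.9, 78.2], [588.3, 78.2]]
pock [[595.1, 67.1], [595.6, 90.5], [584.5, 79.1]]
```

The crop shows the stock 0.7 mm to the -y side, with an end gap of about 3 mm. I'll correct and lower.

Emit:
step_arm(
  targets=[
    [0,[0,0.7,-4],[0,0,0]],
    [0,[0,0.7,-8],[0,0,0]],
    [0,[0,0.7,-12],[0,0,0]],
    [0,[0,0.7,-15],[0,0,0]],
    [0,[0,0.7,-17],[0,0,0]],
    [0,[0,0.7,-17],[0,0,0]],
  ],
)

```text
time: 42.95
ee_pos: [0.6422, 0.0778, 0.0173]
tcp_rot: [180.0, 0.0, 178.7]
wrist_force: [-6.6, -0.9, 10.1]
opening: 0.0162
grasp_force: 60.7
```

```bash
python3 o.py
```

```text
{'time': 42.95, 'q': [6.906, 19.22, 3.019, 73.756, 0.001, 8.206], 'ee_pos': [0.642, 0.078, 0.017], 'tcp_rot': [179.993, 0.044, 178.701], 'wrist_force': [-6.565, -0.876, 10.094], 'torque': [-0.157, 1.331, 0.002], 'grasp_force': 60.659, 'opening': 0.016}
```

Emit:
step_arm(
  targets=[
    [0.3,[0,0,0],[0,0,0]],
    [0.3,[0,0,0],[0,0,0]],
    [0.3,[0,0,0],[0,0,0]],
    [0.3,[0,0,15],[0,0,0]],
    [0.3,[0,0,60],[0,0,0]],
    [0.5,[8,-15,110],[0,0,0]],
    [0.5,[20,-40,160],[0,0,0]],
    [0.5,[30,-58,210],[0,0,0]],
  ],
)

```text
time: 43.75
ee_pos: [0.6695, 0.0239, 0.2159]
tcp_rot: [-180.0, 0.1, 178.7]
wrist_force: [1.5, -0.3, 0.2]
opening: 0.0423
grasp_force: 0.0
```

Emit:
step_arm(
  targets=[
    [0.5,[8,0,40],[0,0,0]],
    [0.5,[8,0,73],[0,0,0]],
    [0.5,[8,0,73],[0,0,0]],
    [0.5,[8,0,73],[0,0,0]],
  ],
)

```text
time: 44.15
ee_pos: [0.678, 0.0246, 0.287]
tcp_rot: [180.0, 0.1, 178.7]
wrist_force: [-0.7, 0.2, -0.6]
opening: 0.0428
grasp_force: 0.0
```

Run:
```python
from h import *
im,d,p=snap('wrist','w15'); snap('top','top2'); import o
s=load('w15'); P=xyz(s)*1e3; z=P[...,2]
m=roi((z>20)&(z<38),165,80,460,240); n,l,st,_=cv2.connectedComponentsWithStats(m.astype(np.uint8))
for i in range(1,n):
    if st[i,4]>150: print(st[i].tolist(),rect(plane(s,l==i,.027)),'z',np.percentile(z[l==i],[50,95]).round(1),s['im'][l==i].mean(0).round())
cv2.imwrite('pics/c15.png',cv2.resize(im[70:250,150:470],None,fx=2.5,fy=2.5)[:,:,::-1])
# thin parts heights: steel (low saturation, bright) at ~13
a,b=load('top0'),load('top2')
for nm,(u0,v0,u1,v1) in dict(mouse=(440,285,480,338),jar=(450,130,482,165),dish=(260,298,295,330),yel=(190,290,240,352),capblk=(135,255,185,300)).items():
    print(nm,np.abs(a['im'][v0:v1,u0:u1].astype(int)-b['im'][v0:v1,u0:u1]).mean().round(1))
```

```text
{'time': 44.25, 'q': [2.09, 26.949, 43.174, 106.314, -0.003, 3.389], 'ee_pos': [0.677, 0.025, 0.285], 'tcp_rot': [-179.992, -0.088, 178.701], 'wrist_force': [-0.995, 0.51, 0.064], 'torque': [-0.023, 0.011, 0.001], 'grasp_force': 0.0, 'opening': 0.043}
[397, 91, 59, 95, 1799] ([611.8, 142.8], [100.8, 58.3], -1.28) z [32.3 34.1] [ 93. 111. 149.]
[357, 120, 20, 94, 1551] ([641.6, 77.5], [104.0, 19.0], -1.24) z [26.9 28.2] [101.  74.  55.]
[169, 128, 30, 77, 1667] ([635.8, -129.3], [85.0, 25.4], -1.0) z [26.8 28.3] [110.  61.  39.]
[259, 132, 23, 71, 1468] ([638.9, -31.5], [78.4, 24.0], -1.47) z [26.5 28.1] [40. 69. 43.]
[217, 137, 21, 64, 1038] ([639.3, -80.5], [70.7, 19.1], -1.06) z [26.7 28.1] [35. 53. 92.]
[309, 147, 25, 44, 1056] ([641.3, 26.2], [48.4, 27.0], -1.76) z [27.1 28.6] [63. 80. 60.]
mouse 1.3
jar 1.2
dish 6.2
yel 6.8
capblk 2.4
```

View pics/c15.png

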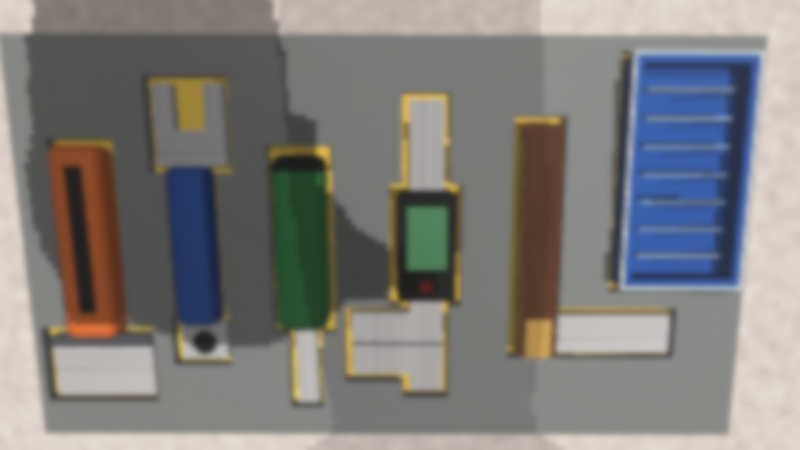

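All six pieces are seated. Grip tops stand 27 mm above the bench and the slide tray rim 33 mm, both as they should be.

```bash
python3 -c "
from workcell import bot
print(bot.job_done())"
```

```text
the job is handed in; nothing more can be done
None
```

I screwed the oil bottle's cap shut to its stop, laid the top slide tray and all five tools flat in their cut-outs, left the other two slide trays piled, and handed the job in at about 44 s.

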